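# Change over the cartridges of a bench rotator

### The job

Change over the cartridges of the bench rotator: switch its drive lever off before touching any of them, lay every finished cartridge that is in the rotator flat in the aluminium tray, and set every fresh cartridge lying on the bench into a station of its own, axle stubs down in both slots until both ends rest fully on the slot bottoms. Then switch the drive back on. The cartridges are glass: grip them lightly, lower them gently without pressing or dropping them, and leave the petri dishes and the reagent bottle alone.

Things in the scene. Friction and masses are not known exactly. Their poses are not given: they have to be found in the camera images.
- rotator: bench rotator, fixed; white base 140 (x) x 240 (y) x 25 mm high, origin under its centre, z up. Two upright cheek plates 10 mm thick, along y, at x = -57 and +57 mm, 92 mm high, each with three open-topped slots. A cartridge lies across both cheeks, axle along x (either way round), caps between the plates. At x = 74 to 138 mm the drive housing, 50 mm high, lever on top
- station1 (a point): station 1 (a slot in each cheek at y = -80 mm; 13 mm wide, bottom 60 mm above the bench, straight to 82, flared to 29 mm wide at the top, 92 mm): the point is where a cartridge's origin is when both stubs rest on the slot bottoms, 65 mm above the bench; axes as the rotator's
- station2 (a point): station 2 (a slot in each cheek at y = 0 mm; 13 mm wide, bottom 60 mm above the bench, straight to 82, flared to 29 mm wide at the top, 92 mm): the point is where a cartridge's origin is when both stubs rest on the slot bottoms, 65 mm above the bench; axes as the rotator's
- station3 (a point): station 3 (a slot in each cheek at y = 80 mm; 13 mm wide, bottom 60 mm above the bench, straight to 82, flared to 29 mm wide at the top, 92 mm): the point is where a cartridge's origin is when both stubs rest on the slot bottoms, 65 mm above the bench; axes as the rotator's
- drive (a joint): drive switch, black toggle lever on a block on the drive housing, swinging in the rotator's y-z plane: 0 = off, leaning to the rotator's -y; 1.0 rad = on, leaning to +y (upright at 0.5). Stays where it is left, moves easily; push it all the way (below 0.15 is off, above 0.85 on)
- drive_tip (a point): centre of the ball (26 mm across) at the tip of the drive lever, on a 10 mm rod; the pivot, on the rotator's x = 106, y = 0 mm, 72 mm above the bench, lies 70 mm from it
- tray: open aluminium tray for the finished cartridges, fixed to the bench, 300 (x) x 170 (y) x 26 mm high outside, walls and floor 4 mm; origin under its centre on the bench. Has room for three cartridges side by side with their axles along the tray's y, at x = -90, 0 and +90 mm
- done1: finished cartridge, amber glass cylinder 38 mm across, 80 mm long, between square end caps 46x46x10 mm; a 10 mm steel axle stub sticks 17 mm out of each (130 mm overall, 0.26 kg). Origin mid-glass on the axle, x along it, ends alike; resting on a flat of the caps the origin is 23 mm up. Fragile: pinch the glass with 20 N a finger at most. Starts in station 1; 2 or 3 are present
- done2: finished cartridge, amber glass cylinder 38 mm across, 80 mm long, between square end caps 46x46x10 mm; a 10 mm steel axle stub sticks 17 mm out of each (130 mm overall, 0.26 kg). Origin mid-glass on the axle, x along it, ends alike; resting on a flat of the caps the origin is 23 mm up. Fragile: pinch the glass with 20 N a finger at most. Starts in station 2; 2 or 3 are present
- done3: finished cartridge, amber glass cylinder 38 mm across, 80 mm long, between square end caps 46x46x10 mm; a 10 mm steel axle stub sticks 17 mm out of each (130 mm overall, 0.26 kg). Origin mid-glass on the axle, x along it, ends alike; resting on a flat of the caps the origin is 23 mm up. Fragile: pinch the glass with 20 N a finger at most. Starts in station 3; 2 or 3 are present
- fresh1: fresh cartridge, amber glass cylinder 38 mm across, 80 mm long, between square end caps 46x46x10 mm; a 10 mm steel axle stub sticks 17 mm out of each (130 mm overall, 0.26 kg). Origin mid-glass on the axle, x along it, ends alike; resting on a flat of the caps the origin is 23 mm up. Fragile: pinch the glass with 20 N a finger at most. Starts on the bench; 2 or 3 are present
- fresh2: fresh cartridge, amber glass cylinder 38 mm across, 80 mm long, between square end caps 46x46x10 mm; a 10 mm steel axle stub sticks 17 mm out of each (130 mm overall, 0.26 kg). Origin mid-glass on the axle, x along it, ends alike; resting on a flat of the caps the origin is 23 mm up. Fragile: pinch the glass with 20 N a finger at most. Starts on the bench; 2 or 3 are present
- fresh3: fresh cartridge, amber glass cylinder 38 mm across, 80 mm long, between square end caps 46x46x10 mm; a 10 mm steel axle stub sticks 17 mm out of each (130 mm overall, 0.26 kg). Origin mid-glass on the axle, x along it, ends alike; resting on a flat of the caps the origin is 23 mm up. Fragile: pinch the glass with 20 N a finger at most. Starts on the bench; 2 or 3 are present
- dishes: stack of three petri dishes, 90 mm in diameter, 45 mm high, origin under its centre; leave it alone
- reagent: amber reagent bottle, 64 mm in diameter, 140 mm high, origin under its centre; leave it alone

How it is judged:
On the way, in this order (a step that is already met when the one before it is completed fails the run):
1. the drive is switched off while the finished cartridges are still in their stations (value of joint drive below 0.15 rad and distance between done1 and station1 below 0.012 m and distance between done2 and station2 below 0.012 m and distance between done3 and station3 below 0.012 m), for 0.2 s.
2. with the drive off, all finished cartridges lie in the tray and all fresh ones are seated in stations, let go (value of joint drive below 0.15 rad and ((x of fresh1 in the frame of station1 between -0.007 and 0.007 m and y of fresh1 in the frame of station1 between -0.004 and 0.004 m and z of fresh1 in the frame of station1 between -0.004 and 0.0025 m) or (x of fresh1 in the frame of station2 between -0.007 and 0.007 m and y of fresh1 in the frame of station2 between -0.004 and 0.004 m and z of fresh1 in the frame of station2 between -0.004 and 0.0025 m) or (x of fresh1 in the frame of station3 between -0.007 and 0.007 m and y of fresh1 in the frame of station3 between -0.004 and 0.004 m and z of fresh1 in the frame of station3 between -0.004 and 0.0025 m)) and angle between fresh1's own x axis and vertical between 1.5508 and 1.5908 rad and linear speed of each of fresh1, fresh2, fresh3, done1, done2, done3 below 0.02 m/s and ((x of fresh2 in the frame of station1 between -0.007 and 0.007 m and y of fresh2 in the frame of station1 between -0.004 and 0.004 m and z of fresh2 in the frame of station1 between -0.004 and 0.0025 m) or (x of fresh2 in the frame of station2 between -0.007 and 0.007 m and y of fresh2 in the frame of station2 between -0.004 and 0.004 m and z of fresh2 in the frame of station2 between -0.004 and 0.0025 m) or (x of fresh2 in the frame of station3 between -0.007 and 0.007 m and y of fresh2 in the frame of station3 between -0.004 and 0.004 m and z of fresh2 in the frame of station3 between -0.004 and 0.0025 m)) and angle between fresh2's own x axis and vertical between 1.5508 and 1.5908 rad and ((x of fresh3 in the frame of station1 between -0.007 and 0.007 m and y of fresh3 in the frame of station1 between -0.004 and 0.004 m and z of fresh3 in the frame of station1 between -0.004 and 0.0025 m) or (x of fresh3 in the frame of station2 between -0.007 and 0.007 m and y of fresh3 in the frame of station2 between -0.004 and 0.004 m and z of fresh3 in the frame of station2 between -0.004 and 0.0025 m) or (x of fresh3 in the frame of station3 between -0.007 and 0.007 m and y of fresh3 in the frame of station3 between -0.004 and 0.004 m and z of fresh3 in the frame of station3 between -0.004 and 0.0025 m)) and angle between fresh3's own x axis and vertical between 1.5508 and 1.5908 rad and x of done1 in the frame of tray between -0.145 and 0.145 m and y of done1 in the frame of tray between -0.08 and 0.08 m and z of done1 in the frame of tray between 0.015 and 0.036 m and angle between done1's own x axis and vertical between 1.5508 and 1.5908 rad and x of done2 in the frame of tray between -0.145 and 0.145 m and y of done2 in the frame of tray between -0.08 and 0.08 m and z of done2 in the frame of tray between 0.015 and 0.036 m and angle between done2's own x axis and vertical between 1.5508 and 1.5908 rad and x of done3 in the frame of tray between -0.145 and 0.145 m and y of done3 in the frame of tray between -0.08 and 0.08 m and z of done3 in the frame of tray between 0.015 and 0.036 m and angle between done3's own x axis and vertical between 1.5508 and 1.5908 rad and contact force between the fingers and fresh1 below 0.2 N and contact force between the fingers and fresh2 below 0.2 N and contact force between the fingers and fresh3 below 0.2 N and contact force between the fingers and done1 below 0.2 N and contact force between the fingers and done2 below 0.2 N and contact force between the fingers and done3 below 0.2 N), for 0.3 s.
3. the drive is switched on (value of joint drive above 0.85 rad), for 0.2 s.
At the end, for the whole second after the job is handed in: finished cartridges lie level on the tray floor; fresh ones are in stations, within 7 mm along and 4 mm across, at most 2.5 mm above full seating, level within 0.02 rad; all let go and still; drive lever above 0.85 rad (((x of fresh1 in the frame of station1 between -0.007 and 0.007 m and y of fresh1 in the frame of station1 between -0.004 and 0.004 m and z of fresh1 in the frame of station1 between -0.004 and 0.0025 m) or (x of fresh1 in the frame of station2 between -0.007 and 0.007 m and y of fresh1 in the frame of station2 between -0.004 and 0.004 m and z of fresh1 in the frame of station2 between -0.004 and 0.0025 m) or (x of fresh1 in the frame of station3 between -0.007 and 0.007 m and y of fresh1 in the frame of station3 between -0.004 and 0.004 m and z of fresh1 in the frame of station3 between -0.004 and 0.0025 m)) and angle between fresh1's own x axis and vertical between 1.5508 and 1.5908 rad and linear speed of each of fresh1, fresh2, fresh3, done1, done2, done3 below 0.02 m/s and ((x of fresh2 in the frame of station1 between -0.007 and 0.007 m and y of fresh2 in the frame of station1 between -0.004 and 0.004 m and z of fresh2 in the frame of station1 between -0.004 and 0.0025 m) or (x of fresh2 in the frame of station2 between -0.007 and 0.007 m and y of fresh2 in the frame of station2 between -0.004 and 0.004 m and z of fresh2 in the frame of station2 between -0.004 and 0.0025 m) or (x of fresh2 in the frame of station3 between -0.007 and 0.007 m and y of fresh2 in the frame of station3 between -0.004 and 0.004 m and z of fresh2 in the frame of station3 between -0.004 and 0.0025 m)) and angle between fresh2's own x axis and vertical between 1.5508 and 1.5908 rad and ((x of fresh3 in the frame of station1 between -0.007 and 0.007 m and y of fresh3 in the frame of station1 between -0.004 and 0.004 m and z of fresh3 in the frame of station1 between -0.004 and 0.0025 m) or (x of fresh3 in the frame of station2 between -0.007 and 0.007 m and y of fresh3 in the frame of station2 between -0.004 and 0.004 m and z of fresh3 in the frame of station2 between -0.004 and 0.0025 m) or (x of fresh3 in the frame of station3 between -0.007 and 0.007 m and y of fresh3 in the frame of station3 between -0.004 and 0.004 m and z of fresh3 in the frame of station3 between -0.004 and 0.0025 m)) and angle between fresh3's own x axis and vertical between 1.5508 and 1.5908 rad and x of done1 in the frame of tray between -0.145 and 0.145 m and y of done1 in the frame of tray between -0.08 and 0.08 m and z of done1 in the frame of tray between 0.015 and 0.036 m and angle between done1's own x axis and vertical between 1.5508 and 1.5908 rad and x of done2 in the frame of tray between -0.145 and 0.145 m and y of done2 in the frame of tray between -0.08 and 0.08 m and z of done2 in the frame of tray between 0.015 and 0.036 m and angle between done2's own x axis and vertical between 1.5508 and 1.5908 rad and x of done3 in the frame of tray between -0.145 and 0.145 m and y of done3 in the frame of tray between -0.08 and 0.08 m and z of done3 in the frame of tray between 0.015 and 0.036 m and angle between done3's own x axis and vertical between 1.5508 and 1.5908 rad and contact force between the fingers and fresh1 below 0.2 N and contact force between the fingers and fresh2 below 0.2 N and contact force between the fingers and fresh3 below 0.2 N and contact force between the fingers and done1 below 0.2 N and contact force between the fingers and done2 below 0.2 N and contact force between the fingers and done3 below 0.2 N and value of joint drive above 0.85 rad); the robot touches nothing.
It fails at once if a glass cartridge is pinched or pressed by the fingers with more than 55 N (both fingers together) (contact force between the fingers and fresh1 above 55 N or contact force between the fingers and fresh2 above 55 N or contact force between the fingers and fresh3 above 55 N or contact force between the fingers and done1 above 55 N or contact force between the fingers and done2 above 55 N or contact force between the fingers and done3 above 55 N).
It fails at once if a cartridge is pressed or dropped onto the rotator or the tray with more than 25 N (contact force between any of fresh1, fresh2, fresh3, done1, done2, done3 and rotator above 25 N or contact force between any of fresh1, fresh2, fresh3, done1, done2, done3 and tray above 25 N).
It fails at once if a bystander is moved by more than 20 mm (distance of any of dishes, reagent from where it was at the start of the episode above 0.02 m).
Of done1, done2, done3 only 2 to 3 are there at a start; the rules pass over those that are not, and their reading is None.
Of fresh1, fresh2, fresh3 only 2 to 3 are there at a start; the rules pass over those that are not, and their reading is None.
At some moment in a run one of fresh1, fresh2, fresh3 may be knocked a few centimetres aside while the robot is not near it.
It also fails if it takes over 210 s, if anything falls off the work surface, if the arm or the gripper's body presses on something with over 40 N, if the wrist force passes 120 N, or if a joint passes its speed limit or range.

### The arm

A 7-joint arm with a two-finger parallel gripper is mounted at the origin on the work surface. World frame = base frame: x ahead of the robot, y to its left, z up, the work surface at z = 0. Lengths are in m, angles in rad, forces in N, time in s.
With the tool pointing down it reaches from about 0.4 to 0.85 m from the base axis. Payload 10.4 kg.
Tool frame: the origin (TCP) lies at the very end of the fingers, on their centre line; the grasp point (between the pads) lies 19 mm behind it; z points along the fingers, y is the line along which they close (so a half turn about z gives the same grasp; the last joint's range is limited). The gripper opens to 87 mm and grips with 3 to 60 N. Pads are 19 mm wide; open, the fingers measure 117 mm over their backs; the gripper's body (75 mm by 190 mm) begins 51 mm behind the grasp point.
Start: joints at [-0.023, 0.332, -0.065, 1.46, 0.022, 1.35, -0.088], TCP at [0.625, 0, 0.223] pointing down, gripper open.
Joint ranges: [-2.6, 2.6], [-0.5, 2.12], [-1.47, 1.34], [0.16, 2.42], [-1.27, 4.41], [0.06, 2.06], [-2.6, 2.6]. Speed limits (rad/s): [2.22, 2.22, 2.79, 2.79, 3.14, 3.14, 3.14].

### API

Orientations are given as a unit quaternion [x, y, z, w].
In Python, from bench import * gives the robot as it stands.
- The arm moves only by the tool step_arm, never from a script. Its arguments are lists of equal length, an entry for each row: "delta_pos": the shift along the world's x, y, z in units of 25 mm (1.0 is 25 mm), a list of three; "turn": the turn about the world's z in units of 0.12 rad (1.0 is 0.12 rad). In form: {"delta_pos": [[tx, ty, tz], ...], "turn": [turn, ...]}. A call has 1 to 12 rows; each row shifts and turns the commanded pose from where the row before left it; what a row does not reach is not made up. A row lasts 1/10 s, in which the tool goes at most 50 mm and 8.59 degrees, less where a joint would pass 70% of its speed; a pose out of reach is approached as far as the arm can. A call with a number of a shift or a turn outside -1 to 1 is refused whole. A call with a gripper value outside its range is refused whole. "grip" is the closure, from 0 (fully open) to 1 (shut), set as the call begins (left out, the last holds). The fingers move at their own pace and stop on an object; "newtons" is the grip in N (left out, the last holds). Time passes only in rows, so rows that do not move let the fingers close. It gives the time, the measured TCP pose, the force, the opening and the grip force at its end, in the units of the state.
- read_state(): the state, without advancing time (a new reading comes with each control period).
- camera(name): name is "scene" or "side" or "wrist"; returns a dict with "image" (420x560x3 uint8, red, green, blue), "z_map" (420x560 float32, m along the optical axis (not along the pixel's ray), 0 where there is no reading), "mtx" (3x3 intrinsics, pixels), "dist" ([k1, k2, p1, p2, k3] as OpenCV has them; the pictures are not rectified), "view" (4x4, takes a point from world to camera coordinates). Camera axes: x right, y up, looking along -z (the intrinsics and any distortion apply to the point x, -y, -z); pixel columns grow to the right and rows downward; lengths in m; the calibration is good to about 2 mm. A picture is of the moment at which its call begins.
- close_job(): hands the job in; it is judged then, once.
The state is a dict: "time": time; "joint_positions": joint angles; "joint_vel": joint speeds; "joint_torque": joint torques, N m; "ee_pos": TCP position; "eef_rot": TCP orientation; "ft_force": force on the tool from outside, world axes, zero at the start; "torque": the same for the moment, N m; "width": finger opening in m; "grip_force": force on a finger pad.
Only numpy, scipy, OpenCV 4.12 (cv2) and the standard library are available. Lean on these libraries where they do the work, as an engineer would, in place of code of your own. Each camera call takes 0.05 s, during which the arm holds its last target. There are 200 camera calls.

## Working session

There is one attempt and no reset: what is moved stays moved. The work goes in short steps, Python scripts to look and compute and a tool call to move; the robot and the scene stay as the last step left them, time stands still between calls to the robot, and variables do not carry over. Pictures are saved under pics/ and viewed, at most 14 in all, crops included, and the job is handed in when it is done.

Besides the shell and the picture viewer there is one more tool, called after "Call:" by a JSON object that holds its "fn" and its "kwargs", one argument or row to a line. step_arm: Moves the arm, as the interface text tells. Shifts and turns lie within -1 to 1; 1 stands for 25 mm of shift or 0.12 rad of turn. Its arguments: {"type":"object","properties":{"delta_pos":{"type":"array"},"turn":{"type":"array"},"grip":{"type":"number"},"newtons":{"type":"number"}},"required":["delta_pos","turn"]}

```bash
mkdir -p pics; cat > h.py <<'E'
from bench import *
import numpy as np, cv2
def shot(name,fn):
    c=camera(name); cv2.imwrite(f'pics/{fn}.png',c['image'][:,:,::-1]); np.savez(f'pics/{fn}.npz',**c); return c
def load(fn): return dict(np.load(f'pics/{fn}.npz'))
def world(c):
    "per-pixel world points HxWx3 (nan w/o depth)"
    h,w=c['z_map'].shape; u,v=np.meshgrid(np.arange(w),np.arange(h))
    p=cv2.undistortPoints(np.stack([u,v],-1).reshape(-1,1,2).astype(float),c['mtx'],c['dist']).reshape(h,w,2)
    z=c['z_map'].astype(float).copy(); z[z<=0]=np.nan
    P=np.stack([p[...,0]*z,-p[...,1]*z,-z],-1)
    V=np.linalg.inv(c['view']); return P@V[:3,:3].T+V[:3,3]
def px(c,pt):
    q=c['view'][:3,:3]@np.array(pt)+c['view'][:3,3]; q=q*[1,-1,-1]
    return cv2.projectPoints(q.reshape(1,3),np.zeros(3),np.zeros(3),c['mtx'],c['dist'])[0].ravel()
E
python3 - <<'E'
from h import *
s=read_state();print(s)
for n in('scene','side','wrist'):
    c=shot(n,n+'0'); V=np.linalg.inv(c['view']); print(n,V[:3,3],-V[:3,2])
a=np.hstack([cv2.imread(f'pics/{n}0.png') for n in('scene','side')]); 
E
```

```text
{'time': 0.0, 'joint_positions': array([-0.02262526,  0.33288263, -0.06469368,  1.46092062,  0.02161621,
        1.34990043, -0.08851086]), 'joint_vel': array([-2.03601199e-03, -1.25720702e-03,  8.67254470e-04,  9.18445058e-05,
        7.64868208e-04,  4.75602077e-04, -8.16029507e-04]), 'joint_torque': array([-1.20520472e-04, -6.23245955e+01,  2.44190963e-02, -3.89891267e+01,
       -6.13984605e-02,  3.97891912e-02,  1.87085252e-04]), 'ee_pos': array([6.24621127e-01, 9.25403615e-07, 2.21757094e-01]), 'eef_rot': array([ 7.07095101e-01,  7.07118108e-01, -5.28660265e-04, -4.70198021e-04]), 'ft_force': array([0.66761456, 0.61759914, 0.59129456]), 'torque': array([-0.00400157, -0.07857306,  0.01849157]), 'grip_force': 0.0, 'width': 0.08725424646334623}
scene [1.4740509  0.02194462 0.78243694] [-0.79827968  0.00407832 -0.60227313]
side [ 0.19122366 -0.99092677  0.79164698] [ 0.29613093  0.78327794 -0.54660968]
wrist [0.62430077 0.08500472 0.38356381] [-0.00147068 -0.3057826  -0.95210022]
```

View pics/scene0.png

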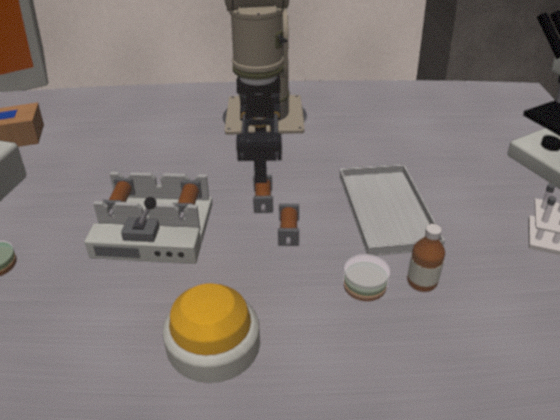

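View pics/side0.png

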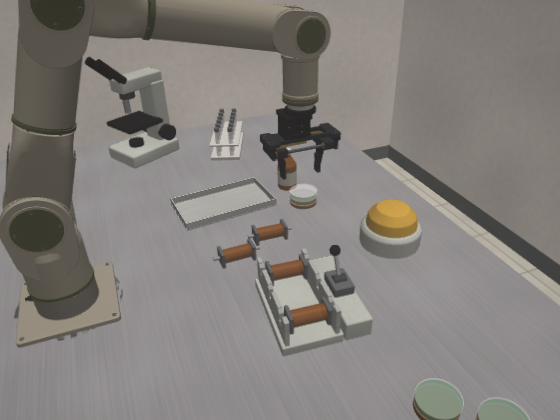

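The pictures show the rotator on the robot's right, with finished cartridges in its two outer stations (scene px 120,190 and 189,195) and the lever ball at (150,202). Two fresh cartridges lie at (263,195) and (289,222), the tray at (388,208), the dishes at (366,275) and the bottle at (427,260).

```bash
python3 - <<'E'
from h import *
W={}
for fn in('scene0','side0'):
    c=load(fn);P=world(c);im=c['image'].astype(int);hsv=cv2.cvtColor(c['image'],cv2.COLOR_RGB2HSV)
    z=P[...,2];x=P[...,0];y=P[...,1]
    amber=((hsv[...,0]<14)&(hsv[...,1]>130)&(hsv[...,2]>50))
    ok=(x>.35)&(x<.95)&(abs(y)<.5)
    n,l,st,ce=cv2.connectedComponentsWithStats((amber&ok).astype(np.uint8))
    for i in range(1,n):
        if st[i,4]<60: continue
        m=l==i;Q=P[m]; t=np.nanpercentile(Q[:,2],97)
        r=cv2.minAreaRect(Q[:,:2].astype(np.float32)) 
        print(fn,'amber',st[i,4],ce[i].round(),'mean',np.nanmean(Q,0).round(4),'top',t.round(4),np.round(r[0],4),np.round(r[1],4),round(r[2],1))
    # cheek tops
    R=ok&(y<-.02)
    m=R&(abs(z-.092)<.006)&(hsv[...,1]<60)&(x<.78); 
    print('cheek',m.sum(),[np.round(v,4) for v in cv2.minAreaRect(P[m][:,:2].astype(np.float32))])
    m=R&(abs(z-.025)<.005)&(im.sum(-1)>300);print('base',m.sum(),[np.round(v,4) for v in cv2.minAreaRect(P[m][:,:2].astype(np.float32))])
    m=R&(abs(z-.05)<.004)&(hsv[...,1]<60)&(im.sum(-1)>300);print('housing',m.sum(),[np.round(v,4) for v in cv2.minAreaRect(P[m][:,:2].astype(np.float32))])
    m=R&(z>.11)&(im.sum(-1)<150);print('ball',m.sum(),np.nanmean(P[m],0) if m.any() else'', np.nanmax(z[m]) if m.any() else '')
    m=(y>.08)&(x<.85)&(y<.5)&(x>.3)&(z>.021)&(z<.03)&(hsv[...,1]<60);Q=P[m]
    print('rim',m.sum(),[np.round(v,4) for v in cv2.minAreaRect(Q[:,:2].astype(np.float32))],np.nanmean(Q[:,2]))
    print('px',px(c,[.625,0,.22]))
    for nm,(x0,x1,y0,y1) in dict(mid=(.4,.75,-.13,.12)).items():
        m=(x>x0)&(x<x1)&(y>y0)&(y<y1)&(abs(z-.046)<.006)&~amber
        n,l,st,ce=cv2.connectedComponentsWithStats(m.astype(np.uint8))
        for i in range(1,n):
            if st[i,4]>25:
                Q=P[l==i]; print('cap',st[i,4],ce[i].round(),np.nanmean(Q,0).round(4))
    a=c['image'][150:300,80:330] if fn=='scene0' else c['image'][200:360,200:400]
    cv2.imwrite(f'pics/{fn}c.png',cv2.resize(a[:,:,::-1],None,fx=3,fy=3,interpolation=3))
E
```

```text
scene0 amber 159 [262. 188.] mean [ 0.4421 -0.0019  0.0411] top 0.0442 [ 0.5429 -0.0006] [0.2708 0.031 ] 0.8
scene0 amber 211 [120. 191.] mean [ 0.4955 -0.3225  0.0802] top 0.0842 [ 0.4974 -0.3245] [0.0278 0.0716] 85.2
scene0 amber 225 [188. 193.] mean [ 0.5113 -0.1646  0.082 ] top 0.0859 [ 0.5113 -0.1652] [0.0305 0.0689] 88.1
scene0 amber 252 [288. 217.] mean [0.551  0.0551 0.0402] top 0.0441 [0.5525 0.0542] [0.0311 0.0689] 87.7
scene0 amber 518 [429. 252.] mean [0.7332 0.3153 0.0976] top 0.115 [0.7304 0.3153] [0.0562 0.0338] 69.1
cheek 794 [array([ 0.5303, -0.2502]), array([0.2307, 0.1787]), np.float64(84.8826)]
base 854 [array([ 0.6993, -0.2241]), array([0.5373, 0.2794]), np.float64(9.3582)]
housing 2420 [array([ 0.6945, -0.1986]), array([0.506 , 0.3564]), np.float64(0.1172)]
ball 564 [ 0.65522547 -0.05595202  0.31868215] 0.5519077417718024
rim 878 [array([0.5495, 0.2333]), array([0.431 , 0.2979]), np.float64(5.3542)] 0.025234408763621333
px [260.65796864 167.87722766]
cap 91 [263. 197.] [4.811e-01 1.000e-04 4.450e-02]
cap 98 [289. 205.] [0.5124 0.0583 0.0449]
cap 106 [288. 230.] 
[... 437 characters left out ...]
39] 83.9
side0 amber 401 [309. 312.] mean [ 0.4981 -0.3345  0.0803] top 0.0854 [ 0.4987 -0.33  ] [0.0327 0.0745] 85.5
cheek 785 [array([ 0.5333, -0.2506]), array([0.2345, 0.1812]), np.float64(85.1287)]
base 2452 [array([ 0.6736, -0.2584]), array([0.2457, 0.4837]), np.float64(86.996)]
housing 1356 [array([ 0.6631, -0.1999]), array([0.356 , 0.5431]), np.float64(89.7077)]
ball 1076 [ 0.61319857 -0.04227189  0.33437206] 0.40563837683474374
rim 532 [array([0.5422, 0.2852]), array([0.2261, 0.4485]), np.float64(84.4872)] 0.024940751796298913
px [300.35631454 174.68771161]
cap 44 [284. 224.] [0.5943 0.0501 0.0447]
cap 42 [255. 230.] [0.5091 0.0544 0.045 ]
cap 49 [251. 244.] [ 0.4779 -0.0044  0.0446]
```

View pics/scene0c.png

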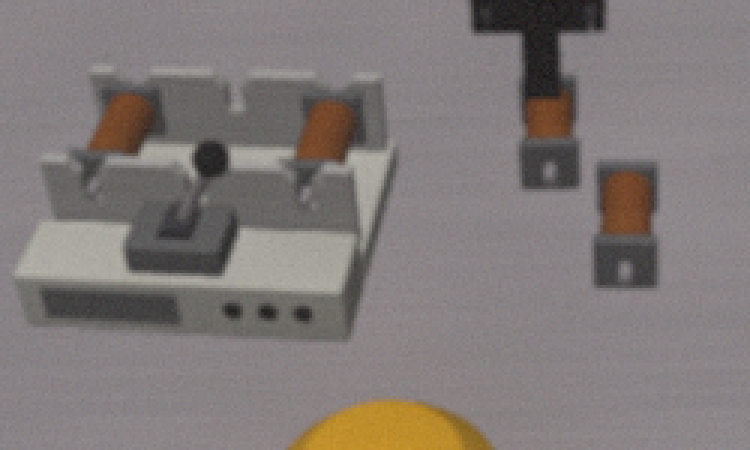

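Lever leans to +y, so it is on. Both fresh cartridges lie roughly along x. I'll fit the rotator, lever ball and tray more tightly.

```bash
cat >> h.py <<'E'
from scipy.optimize import least_squares
def box(p,h):
    d=np.abs(p)-h; return np.linalg.norm(np.maximum(d,0),axis=-1)+np.minimum(d.max(-1),0)
def fit(Q,sdf,x0):
    "fit planar pose x,y,yaw of a model sdf to points"
    def f(t):
        c,s=np.cos(t[2]),np.sin(t[2]); d=Q[:,:2]-t[:2]
        return sdf(np.c_[c*d[:,0]+s*d[:,1],-s*d[:,0]+c*d[:,1],Q[:,2]])*1e3
    r=least_squares(f,x0,loss='soft_l1',f_scale=2,x_scale=[.01,.01,.1]); return r.x,np.median(np.abs(r.fun))
def B(x0,x1,y0,y1,z0,z1): 
    a=np.array([x0,y0,z0]);b=np.array([x1,y1,z1]); return lambda p:box(p-(a+b)/2,(b-a)/2)
def union(*f): return lambda p:np.min([g(p) for g in f],0)
rot=union(B(-.07,.07,-.12,.12,0,.025),B(-.062,-.052,-.12,.12,0,.092),B(.052,.062,-.12,.12,0,.092),B(.074,.138,-.12,.12,0,.05))
tray=union(B(-.15,.15,-.085,.085,0,.004),B(-.15,-.146,-.085,.085,0,.026),B(.146,.15,-.085,.085,0,.026),B(-.15,.15,-.085,-.081,0,.026),B(-.15,.15,.081,.085,0,.026))
def cyl(p): return np.maximum(np.hypot(p[:,1],p[:,2]-.023)-.019,np.abs(p[:,0])-.04)
cart=union(cyl,B(-.05,-.04,-.023,.023,0,.046),B(.04,.05,-.023,.023,0,.046))
E
python3 - <<'E'
from h import *
for fn in('scene0','side0','wrist0'):
    c=load(fn);P=world(c);hsv=cv2.cvtColor(c['image'],cv2.COLOR_RGB2HSV);z=P[...,2]
    amber=((hsv[...,0]<14)&(hsv[...,1]>130)); dark=c['image'].sum(-1)<160
    def near(cx,cy,rx,ry,z0,z1,m=True): return P[(abs(P[...,0]-cx)<rx)&(abs(P[...,1]-cy)<ry)&(z>z0)&(z<z1)&m]
    Q=near(.54,-.25,.14,.15,.006,.095,~amber&~dark)
    if len(Q)>200: print(fn,'rot',len(Q),fit(Q,rot,[.51,-.25,-.09]))
    Q=near(.6,-.22,.06,.09,.118,.16)
    if len(Q)>5: 
        r=least_squares(lambda t:(np.linalg.norm(Q-t,axis=1)-.013)*1e3,Q.mean(0)-[0,0,.005],loss='soft_l1'); print('ball',len(Q),r.x)
    Q=near(.55,.24,.2,.15,.006,.03,~amber)
    if len(Q)>100: print('tray',len(Q),fit(Q,tray,[.55,.24,.05]))
    for x,y in((.437,-.004),(.553,.054)):
        Q=near(x,y,.07,.035,.008,.05)
        if len(Q)>80: print('cart',len(Q),fit(Q,cart,[x,y,-.02]))
E
```

```text
scene0 rot 8510 (array([ 0.50536611, -0.24842087, -0.08441009]), np.float64(1.4328170380393697))
ball 147 [ 0.61340835 -0.22517501  0.13410054]
tray 2090 (array([0.57117943, 0.29366962, 0.0416089 ]), np.float64(3.6794932956032995))
cart 586 (array([ 0.43432244, -0.00121095,  0.00354843]), np.float64(1.163458732052109))
cart 843 (array([ 0.55126315,  0.05597539, -0.04194596]), np.float64(1.05689227594535))
side0 rot 7403 (array([ 0.50595899, -0.24639359, -0.08564817]), np.float64(1.1331117847010326))
ball 112 [ 0.61362576 -0.22521212  0.13379334]
tray 1697 (array([0.53003433, 0.29081138, 0.05098299]), np.float64(2.9596313902903217))
cart 611 (array([ 0.43707272, -0.00128535,  0.01555078]), np.float64(1.240283314669445))
cart 544 (array([ 0.55387002,  0.05576849, -0.05524215]), np.float64(1.4053548052140492))
wrist0 rot 9059 (array([ 0.49701874, -0.24778542, -0.07711088]), np.float64(0.8820194639102898))
tray 216 (array([0.59417699, 0.23673063, 0.0522839 ]), np.float64(0.8101461306682101))
cart 4743 (array([ 0.43500721, -0.00205516,  0.01621742]), np.float64(0.664637533168172))
cart 4993 (array([ 0.55265344,  0.05535518, -0.04915527]), np.float64(0.5985477804035904))
```

Call:
{"fn": "step_arm", "kwargs": {
  "delta_pos": [
    [0,-0.91,0],
    [0,-0.91,0],
    [0,-0.91,0],
    [0,-0.91,0],
    [-0.07,-0.91,0],
    [-0.07,-0.91,0],
    [-0.07,-0.91,0],
    [-0.07,-0.91,0],
    [0,0,-1],
    [0,0,-1],
    [0,0,-1],
    [0,0,-1]
  ],
  "turn": [0,0,0,0,0,0,0,0,0,0,0,0],
  "grip": 1,
  "newtons": 10
}}

```text
time: 1.35
ee_pos: [0.6177, -0.1819, 0.1213]
eef_rot: [0.707, 0.707, -0.0, -0.0]
ft_force: [0.2, -0.5, -0.8]
width: 0.0024
grip_force: 0.0
```

Call:
{"fn": "step_arm", "kwargs": {
  "delta_pos": [
    [0,0,0],
    [-0.04,-0.5,0],
    [-0.04,-0.5,0],
    [-0.04,-0.5,0],
    [-0.04,-0.5,0],
    [-0.04,-0.5,0],
    [-0.04,-0.5,0],
    [-0.04,-0.3,0],
    [0,0,0],
    [0,0,0]
  ],
  "turn": [0,0,0,0,0,0,0,0,0,0]
}}

```text
time: 2.35
ee_pos: [0.611, -0.2645, 0.1225]
eef_rot: [0.707, 0.707, 0.0, -0.0]
ft_force: [-0.0, -0.4, -0.2]
width: 0.0003
grip_force: 0.0
```

Call:
{"fn": "step_arm", "kwargs": {
  "delta_pos": [
    [0,-0.1,0],
    [0,-0.1,0],
    [0,-0.1,0],
    [0,0,0],
    [0,0,0]
  ],
  "turn": [0,0,0,0,0]
}}

```text
time: 2.85
ee_pos: [0.6115, -0.2681, 0.1225]
eef_rot: [0.706, 0.708, 0.001, -0.002]
ft_force: [-1.8, 11.0, 2.8]
width: 0.0005
grip_force: 5.2
```

```bash
cat >> h.py <<'E'
def near(P,cx,cy,rx,ry,z0,z1,m=True): return P[(abs(P[...,0]-cx)<rx)&(abs(P[...,1]-cy)<ry)&(P[...,2]>z0)&(P[...,2]<z1)&m]
def lever(fn='scene'):
    P=world(camera(fn)); R0=np.array([.5055,-.2475,-.085])
    d=P-[R0[0],R0[1],0]; c,s=np.cos(R0[2]),np.sin(R0[2]); L=np.stack([c*d[...,0]+s*d[...,1],-s*d[...,0]+c*d[...,1],d[...,2]],-1)
    return L
E
python3 - <<'E'
from h import *
print(read_state()['ft_force'],read_state()['ee_pos'])
c=shot('scene','lev1');L=lever()
cv2.imwrite('pics/lev1c.png',cv2.resize(c['image'][150:280,70:240,::-1],None,fx=4,fy=4,interpolation=3))
E
```

```text
[-1.84889069 10.98135244  2.78073308] [ 0.61153204 -0.26812838  0.12245666]
```

View pics/lev1c.png

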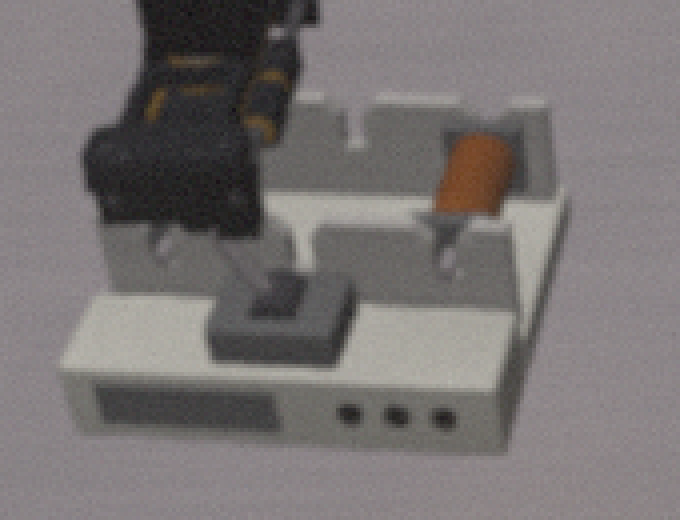

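Call:
{"fn": "step_arm", "kwargs": {
  "delta_pos": [
    [0,0.4,0.3],
    [0,0,1],
    [0,0,1],
    [-0.4,0,1],
    [-0.4,0,1],
    [-0.4,0,1],
    [-0.4,0,1],
    [-0.4,0,0.5],
    [-0.5,0,0],
    [-0.6,0.2,0],
    [-0.6,0.2,0],
    [-0.5,0,0]
  ],
  "turn": [0,0,1,1,1,1,1,1,1,1,1,1],
  "grip": 0
}}

```text
time: 4.15
ee_pos: [0.5055, -0.2514, 0.2934]
eef_rot: [0.182, 0.983, -0.0, 0.001]
ft_force: [-0.5, -0.1, 0.3]
width: 0.0841
grip_force: 0.0
```

Call:
{"fn": "step_arm", "kwargs": {
  "delta_pos": [
    [0,0,0],
    [0,0,0],
    [0,0,0],
    [0,0,0],
    [0,0,0]
  ],
  "turn": [1,1,0.38,0,0]
}}

```text
time: 4.65
ee_pos: [0.5061, -0.252, 0.293]
eef_rot: [0.043, 0.999, -0.0, 0.0]
ft_force: [-0.8, -0.7, 0.6]
width: 0.0866
grip_force: 0.0
```

```bash
python3 - <<'E'
from h import *
from scipy.spatial.transform import Rotation as Ro
s=read_state();print(s['ee_pos'],Ro.from_quat(s['eef_rot']).as_matrix().round(3)[:,1],s['joint_positions'].round(2))
for n in('wrist','scene','side'):
    c=shot(n,n+'1');P=world(c);hsv=cv2.cvtColor(c['image'],cv2.COLOR_RGB2HSV);z=P[...,2]
    amber=((hsv[...,0]<14)&(hsv[...,1]>130)); dark=c['image'].sum(-1)<160
    Q=near(P,.54,-.25,.14,.15,.006,.095,~amber&~dark)
    print(n,'rot',len(Q),fit(Q,rot,[.5055,-.2475,-.085]))
    Q=near(P,.6,-.27,.05,.09,.12,.155)
    if len(Q)>5:
        r=least_squares(lambda t:(np.linalg.norm(Q-t,axis=1)-.013)*1e3,Q.mean(0)-[0,0,.005],loss='soft_l1'); print('ball',len(Q),r.x)
    for x,y in((.498,-.328),(.512,-.168)):
        Q=near(P,x,y,.06,.03,.067,.1); Q=Q-[0,0,.042]
        if len(Q)>80: print('done',fit(Q,cart,[x,y,-.085]))
    if n!='wrist':
        m=(z>.02)&(z<.03)&(P[...,0]>.38)&(P[...,0]<.74)&(P[...,1]>.11)&(P[...,1]<.37)
        nn,l,st,ce=cv2.connectedComponentsWithStats(m.astype(np.uint8)); i=1+st[1:,4].argmax(); Q=P[l==i]
        r=cv2.minAreaRect(Q[:,:2].astype(np.float32)); print('rim',len(Q),r)
        print(fit(Q,tray,[r[0][0],r[0][1],.05]))
a=np.hstack([cv2.resize(load('scene1')['image'][150:270,320:460,::-1],None,fx=2.8,fy=2.8,interpolation=3),cv2.resize(load('side1')['image'][160:280,150:290,::-1],None,fx=2.8,fy=2.8,interpolation=3)])
cv2.imwrite('pics/tr.png',a)
E
```

```text
[ 0.50605301 -0.25196931  0.29302508] [ 0.087  0.996 -0.   ] [ 0.48  0.18 -0.12  1.51  0.02  1.46  1.85]
wrist rot 33119 (array([ 0.5056863 , -0.2473274 , -0.08774535]), np.float64(0.8807194365223272))
ball 550 [ 0.60738917 -0.29040305  0.1327435 ]
done (array([ 0.49861022, -0.32754832, -0.06585231]), np.float64(0.8590668609064003))
done (array([ 0.51293215, -0.16817697, -0.05755805]), np.float64(0.8755046388213648))
scene rot 8501 (array([ 0.50543181, -0.24836346, -0.08416937]), np.float64(1.4246891561288804))
ball 138 [ 0.60771131 -0.29072442  0.13327011]
done (array([ 0.49880039, -0.32804708, -0.05324752]), np.float64(1.9281925070923251))
done (array([ 0.51339876, -0.16841378, -0.0444168 ]), np.float64(1.7005971526311385))
rim 318 ((0.5255923867225647, 0.21679264307022095), (0.27637845277786255, 0.0960606262087822), 26.601552963256836)
(array([0.48046758, 0.28952296, 0.09943341]), np.float64(0.6827908564283891))
side rot 7389 (array([ 0.5059507 , -0.24634303, -0.08554066]), np.float64(1.109935450389246))
ball 113 [ 0.60849582 -0.29018818  0.13358576]
done (array([ 0.4985576 , -0.32727622, -0.06576029]), np.float64(1.397129537572591))
done (array([ 0.51293926, -0.16810378, -0.06876907]), np.float64(1.4222191692634807))
rim 218 ((0.5387877225875854, 0.22891800105571747), (0.2912698984146118, 0.1308331936597824), 35.36212921142578)
(array([0.52408584, 0.29314708, 0.09571643]), np.float64(1.4047568483049888))
```

View pics/wrist1.png

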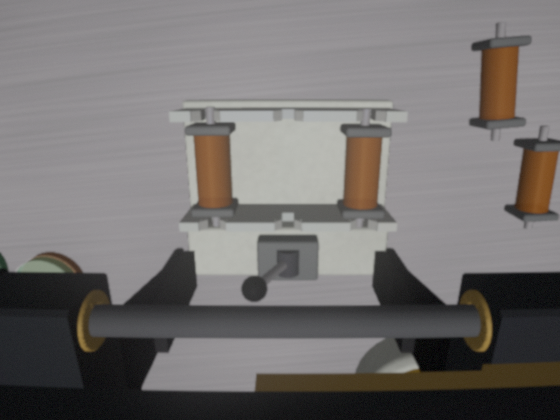

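View pics/tr.png

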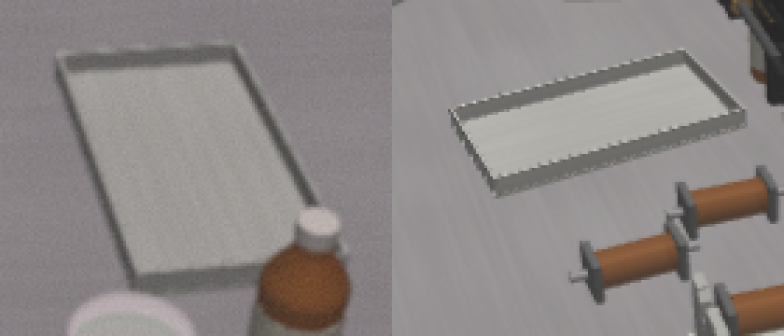

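```bash
python3 - <<'E'
from h import *
def ray(c,u,v,z):
    p=cv2.undistortPoints(np.array([[[u,v]]],float),c['mtx'],c['dist']).ravel(); V=np.linalg.inv(c['view'])
    d=V[:3,:3]@[p[0],-p[1],-1]; o=V[:3,3]; return (o+d*(z-o[2])/d[2]).round(4)
c=load('scene1'); A=[ray(c,*q,.026) for q in((340.4,167.1),(404.3,165.7),(366.8,247.1))]
c=load('side1'); D=[ray(c,*q,.026) for q in((171,200),(254.3,178.6),(276,200.4),(187,225))]
print(A);print(D,np.mean(D,0))
for a,b in zip(D,D[1:]+D[:1]): print(np.linalg.norm(a-b),np.arctan2(*(b-a)[1::-1]))
print(np.linalg.norm(A[0]-A[1]),np.linalg.norm(A[0]-A[2]),(A[1]+A[2])/2,np.arctan2(*(A[2]-A[0])[1::-1]))
E
```

```text
[array([0.3338, 0.194 , 0.026 ]), array([0.3306, 0.3593, 0.026 ]), array([0.6367, 0.2166, 0.026 ])]
[array([0.3235, 0.3477, 0.026 ]), array([0.6162, 0.3747, 0.026 ]), array([0.632 , 0.2085, 0.026 ]), array([0.3406, 0.1833, 0.026 ])] [0.478075 0.27855  0.026   ]
0.2939426644772752 0.0919843081468758
0.1669493336314943 -1.47601498787624
0.2924876065750479 -3.055328206416408
0.1652869323328375 1.6744382291019593
0.1653309710852749 0.30374194639529134 [0.48365 0.28795 0.026  ] 0.0744740895920464
```

Call:
{"fn": "step_arm", "kwargs": {
  "delta_pos": [
    [0.07,0.84,-1],
    [0.07,0.84,-1],
    [0.07,0.84,-1],
    [0.05,0.84,-1],
    [0,0,-1],
    [0,0,-1],
    [0,0,-1],
    [0,0,-1],
    [0,0,-0.9],
    [0,0,-0.5],
    [0,0,-0.4],
    [0,0,0]
  ],
  "turn": [0,0,0,0,0,0,0,0,0,0,0,0]
}}

```text
time: 6.0
ee_pos: [0.5121, -0.1679, 0.0468]
eef_rot: [0.043, 0.999, 0.0, -0.001]
ft_force: [0.3, -0.4, -0.3]
width: 0.0867
grip_force: 0.0
```

Call:
{"fn": "step_arm", "kwargs": {
  "delta_pos": [
    [0,0,0],
    [0,0,0],
    [0,0,0],
    [0,0,0],
    [0,0,0],
    [0,0,0],
    [0,0,0],
    [0,0,0]
  ],
  "turn": [0,0,0,0,0,0,0,0],
  "grip": 1,
  "newtons": 14
}}

```text
time: 6.8
ee_pos: [0.5125, -0.168, 0.0476]
eef_rot: [0.043, 0.999, 0.0, -0.0]
ft_force: [0.0, -1.3, -0.1]
width: 0.0376
grip_force: 14.0
```

Call:
{"fn": "step_arm", "kwargs": {
  "delta_pos": [
    [0,0,0.3],
    [0,0,0.5],
    [0,0,0.8],
    [0,0,0.8],
    [0,0,0.8],
    [0,0,0.8]
  ],
  "turn": [0,0,0,0,0,0]
}}

```text
time: 7.4
ee_pos: [0.5125, -0.1679, 0.1495]
eef_rot: [0.043, 0.999, -0.0, 0.0]
ft_force: [0.3, -0.3, -1.6]
width: 0.0377
grip_force: 14.0
```

Call:
{"fn": "step_arm", "kwargs": {
  "delta_pos": [
    [0,0.8,0.5],
    [0,1,0.5],
    [0,1,0.5],
    [0,1,0.5],
    [0.13,1,0],
    [0.13,1,0],
    [0.13,1,0],
    [0.13,1,0],
    [0.13,1,0],
    [0.13,1,0],
    [0.13,1,0],
    [0.13,1,0]
  ],
  "turn": [0,0,0,0,-1,-1,-1,-1,-1,-1,-1,-1]
}}

```text
time: 8.6
ee_pos: [0.5385, 0.128, 0.1987]
eef_rot: [0.501, 0.865, 0.0, 0.0]
ft_force: [1.3, -0.6, -2.8]
width: 0.0378
grip_force: 14.0
```

Call:
{"fn": "step_arm", "kwargs": {
  "delta_pos": [
    [0.2,1,0],
    [0.2,1,0],
    [0.2,1,0],
    [0.2,1,0],
    [0.2,0.9,0],
    [0.2,0.8,0],
    [0.1,0.5,0],
    [0,0.2,0],
    [0,0,0],
    [0,0,0]
  ],
  "turn": [-1,-1,-1,-0.66,0,0,0,0,0,0]
}}

```text
time: 9.6
ee_pos: [0.5712, 0.2858, 0.1977]
eef_rot: [0.676, 0.737, -0.0, 0.0]
ft_force: [-0.4, -0.8, -2.2]
width: 0.0378
grip_force: 14.0
```

```bash
python3 - <<'E'
from h import *
from scipy.spatial.transform import Rotation as Ro
s=read_state();print(s['ee_pos'],Ro.from_quat(s['eef_rot']).as_matrix().round(3)[:,1],s['joint_positions'].round(2))
c=shot('wrist','w2');P=world(c);hsv=cv2.cvtColor(c['image'],cv2.COLOR_RGB2HSV)
Q=near(P,.481,.283,.19,.12,.01,.03,hsv[...,1]<80)
print(len(Q),fit(Q,tray,[.481,.283,.085]))
E
```

```text
[0.57117379 0.28583244 0.19772748] [0.996 0.085 0.   ] [-0.27  0.4  -0.35  1.44  0.14  1.33 -0.54]
6851 (array([0.47951598, 0.29030099, 0.09278818]), np.float64(0.40479420412033174))
```

View pics/w2.png

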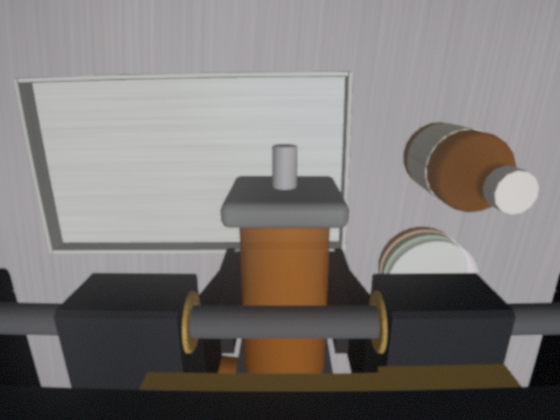

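Call:
{"fn": "step_arm", "kwargs": {
  "delta_pos": [
    [-0.44,0.22,0],
    [-0.44,0.22,-0.4],
    [0,0,-1],
    [0,0,-1],
    [0,0,-1],
    [0,0,-1],
    [0,0,-1],
    [0,0,-0.8],
    [0,0,-0.5],
    [0,0,-0.2],
    [0,0,0],
    [0,0,0]
  ],
  "turn": [0,0,0,0,0,0,0,0,0,0,0,0]
}}

```text
time: 10.85
ee_pos: [0.5495, 0.2984, 0.0262]
eef_rot: [0.676, 0.737, 0.001, 0.0]
ft_force: [0.9, -0.1, -1.2]
width: 0.0378
grip_force: 14.0
```

Call:
{"fn": "step_arm", "kwargs": {
  "delta_pos": [
    [0,0,-0.04],
    [0,0,-0.04],
    [0,0,-0.04],
    [0,0,-0.04],
    [0,0,-0.04],
    [0,0,0],
    [0,0,0]
  ],
  "turn": [0,0,0,0,0,0,0]
}}

```text
time: 11.55
ee_pos: [0.549, 0.298, 0.02]
eef_rot: [0.676, 0.737, -0.0, 0.0]
ft_force: [-0.8, 0.2, -2.1]
width: 0.0377
grip_force: 14.0
```

Call:
{"fn": "step_arm", "kwargs": {
  "delta_pos": [
    [0,0,-0.06],
    [0,0,-0.06],
    [0,0,-0.06],
    [0,0,-0.06],
    [0,0,-0.04],
    [0,0,0],
    [0,0,0]
  ],
  "turn": [0,0,0,0,0,0,0]
}}

```text
time: 12.25
ee_pos: [0.549, 0.298, 0.0131]
eef_rot: [0.676, 0.737, 0.0, 0.0]
ft_force: [0.3, 0.1, -1.7]
width: 0.0377
grip_force: 14.0
```

Call:
{"fn": "step_arm", "kwargs": {
  "delta_pos": [
    [0,0,-0.03],
    [0,0,-0.03],
    [0,0,-0.02],
    [0,0,0],
    [0,0,0]
  ],
  "turn": [0,0,0,0,0]
}}

```text
time: 12.75
ee_pos: [0.549, 0.298, 0.011]
eef_rot: [0.676, 0.737, -0.0, 0.0]
ft_force: [0.8, 0.5, -2.2]
width: 0.0373
grip_force: 14.0
```

Call:
{"fn": "step_arm", "kwargs": {
  "delta_pos": [
    [0,0,-0.02],
    [0,0,-0.02],
    [0,0,-0.02],
    [0,0,0],
    [0,0,0]
  ],
  "turn": [0,0,0,0,0]
}}

```text
time: 13.25
ee_pos: [0.549, 0.298, 0.0098]
eef_rot: [0.676, 0.737, 0.0, 0.0]
ft_force: [-1.7, -0.3, 1.2]
width: 0.0378
grip_force: 14.0
```

Call:
{"fn": "step_arm", "kwargs": {
  "delta_pos": [
    [0,0,-0.02],
    [0,0,0],
    [0,0,0]
  ],
  "turn": [0,0,0]
}}

```text
time: 13.55
ee_pos: [0.549, 0.298, 0.0097]
eef_rot: [0.676, 0.737, 0.0, 0.0]
ft_force: [-3.8, -1.6, 6.1]
width: 0.0378
grip_force: 14.0
```

Call:
{"fn": "step_arm", "kwargs": {
  "delta_pos": [
    [0,0,0],
    [0,0,0],
    [0,0,0],
    [0,0,0],
    [0,0,0.5],
    [0,0,1],
    [0,0,1],
    [0,0,1],
    [0,0,1],
    [0,0,1],
    [0,-0.5,1],
    [0,-1,1]
  ],
  "turn": [0,0,0,0,0,0,0,0,0,0,0,0],
  "grip": 0
}}

```text
time: 14.75
ee_pos: [0.5482, 0.2623, 0.1986]
eef_rot: [0.675, 0.738, 0.001, -0.0]
ft_force: [0.2, 0.3, 0.7]
width: 0.087
grip_force: 0.0
```

Call:
{"fn": "step_arm", "kwargs": {
  "delta_pos": [
    [0,-1,0],
    [0,-1,0],
    [0,-1,0],
    [0,-1,0],
    [0,-1,0],
    [0,-1,0],
    [-0.3,-1,0],
    [-0.3,-1,0],
    [-0.3,-1,0],
    [-0.3,-1,0],
    [-0.3,-1,0],
    [-0.3,-1,0]
  ],
  "turn": [1,1,1,1,1,1,1,1,1,1,1,0.66]
}}

```text
time: 15.95
ee_pos: [0.5037, -0.0403, 0.1977]
eef_rot: [0.04, 0.999, 0.0, 0.001]
ft_force: [-0.4, -0.2, 0.5]
width: 0.0871
grip_force: 0.0
```

Call:
{"fn": "step_arm", "kwargs": {
  "delta_pos": [
    [-0.2,-1,0],
    [0,-1,0],
    [0,-1,0],
    [0,-1,0],
    [0,-1,0],
    [0,-1,0],
    [0,-1,0],
    [0,-1,0],
    [0,-1,0],
    [0,-1,0],
    [0,-1,0],
    [0,-0.5,0]
  ],
  "turn": [0,0,0,0,0,0,0,0,0,0,0,0]
}}

```text
time: 17.15
ee_pos: [0.4985, -0.3292, 0.1974]
eef_rot: [0.044, 0.999, -0.0, 0.0]
ft_force: [0.1, 0.4, -0.6]
width: 0.0872
grip_force: 0.0
```

```bash
python3 - <<'E'
from h import *
from scipy.spatial.transform import Rotation as Ro
s=read_state();print(s['ee_pos'],Ro.from_quat(s['eef_rot']).as_matrix().round(3)[:,1],s['joint_positions'].round(2))
c=shot('scene','s3');P=world(c);hsv=cv2.cvtColor(c['image'],cv2.COLOR_RGB2HSV);z=P[...,2]
Q=near(P,.549,.298,.05,.085,.032,.06)-[0,0,.004];print('done in tray',len(Q),fit(Q,cart,[.549,.298,-1.48]))
for x,y,t in((.435,-.002,.016),(.5527,.0554,-.049)):
    Q=near(P,x,y,.08,.045,.008,.05); print('fresh',len(Q),fit(Q,cart,[x,y,t]))
c=shot('side','d3')
E
```

```text
[ 0.49848813 -0.3291959   0.19736003] [ 0.087  0.996 -0.001] [ 0.59  0.29 -0.1   1.57  0.03  1.28  1.97]
done in tray 633 (array([ 0.54834845,  0.29687833, -1.48612896]), np.float64(1.2019185086504445))
fresh 738 (array([ 0.43548751, -0.00112124,  0.01398285]), np.float64(1.4131676642466715))
fresh 923 (array([ 0.55028686,  0.0550119 , -0.0215225 ]), np.float64(1.4467516857745304))
```

View pics/s3.png

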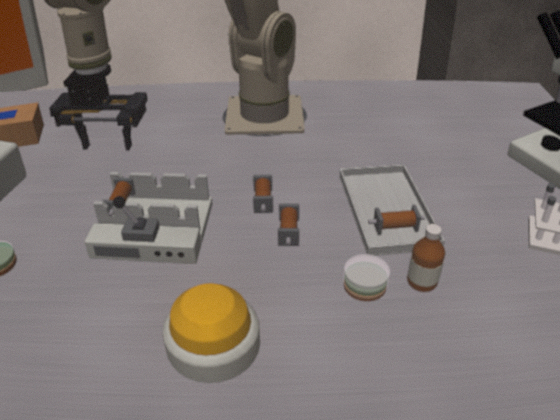

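The first finished cartridge lies in the tray (398,219), the lever is off, and both fresh ones are unmoved. Next is done1.

Call:
{"fn": "step_arm", "kwargs": {
  "delta_pos": [
    [0,0.08,-1],
    [0,0,-1],
    [0,0,-1],
    [0,0,-1],
    [0,0,-0.9],
    [0,0,-0.6],
    [0,0,-0.4],
    [0,0,-0.1],
    [0,0,0],
    [0,0,0]
  ],
  "turn": [0,0,0,0,0,0,0,0,0,0]
}}

```text
time: 18.25
ee_pos: [0.4996, -0.3252, 0.0476]
eef_rot: [0.043, 0.999, -0.0, 0.001]
ft_force: [0.6, -0.1, 0.2]
width: 0.0869
grip_force: 0.0
```

Call:
{"fn": "step_arm", "kwargs": {
  "delta_pos": [
    [0,0,0],
    [0,0,0],
    [0,0,0],
    [0,0,0],
    [0,0,0],
    [0,0,0],
    [0,0,0],
    [0,0,0]
  ],
  "turn": [0,0,0,0,0,0,0,0],
  "grip": 1,
  "newtons": 14
}}

```text
time: 19.05
ee_pos: [0.4988, -0.3265, 0.0468]
eef_rot: [0.043, 0.999, -0.001, 0.0]
ft_force: [0.3, -5.0, -1.5]
width: 0.0373
grip_force: 14.0
```

Call:
{"fn": "step_arm", "kwargs": {
  "delta_pos": [
    [0,0,0.3],
    [0,0,0.5],
    [0,0,0.8],
    [0,0,0.8],
    [0,0,0.8],
    [0,0,1],
    [0,0,1],
    [0,0,0.8],
    [0,0,0]
  ],
  "turn": [0,0,0,0,0,0,0,0,0]
}}

```text
time: 19.95
ee_pos: [0.5002, -0.3253, 0.199]
eef_rot: [0.042, 0.999, -0.001, 0.002]
ft_force: [0.8, -0.0, -3.1]
width: 0.0375
grip_force: 14.0
```

Call:
{"fn": "step_arm", "kwargs": {
  "delta_pos": [
    [0,0.6,0],
    [0,1,0],
    [0,1,0],
    [0,1,0],
    [0,1,0],
    [0,1,0],
    [0,1,0],
    [0,1,0],
    [0,1,0],
    [0,1,0],
    [0,1,0],
    [0,1,0]
  ],
  "turn": [0,0,0,0,0,0,0,0,0,0,0,0]
}}

```text
time: 21.15
ee_pos: [0.4976, -0.0329, 0.1947]
eef_rot: [0.042, 0.999, 0.0, -0.001]
ft_force: [0.7, -0.1, -2.4]
width: 0.0378
grip_force: 14.0
```

Call:
{"fn": "step_arm", "kwargs": {
  "delta_pos": [
    [0,1,0],
    [-0.2,1,0],
    [-0.3,1,0],
    [-0.3,1,0],
    [-0.3,1,0],
    [-0.3,1,0],
    [-0.3,1,0],
    [-0.3,1,0],
    [-0.3,1,0],
    [-0.3,1,0],
    [-0.3,1,0],
    [-0.3,0.9,0]
  ],
  "turn": [-1,-1,-1,-1,-1,-1,-1,-1,-1,-1,-1,-0.66]
}}

```text
time: 22.35
ee_pos: [0.4168, 0.2638, 0.1948]
eef_rot: [0.677, 0.736, -0.001, -0.001]
ft_force: [-0.1, 0.6, -3.6]
width: 0.0379
grip_force: 14.0
```

Call:
{"fn": "step_arm", "kwargs": {
  "delta_pos": [
    [-0.3,0.6,0],
    [-0.05,0.3,0],
    [0,0,-1],
    [0,0,-1],
    [0,0,-1],
    [0,0,-1],
    [0,0,-1],
    [0,0,-0.9],
    [0,0,-0.6],
    [0,0,-0.3],
    [0,0,0],
    [0,0,0]
  ],
  "turn": [0,0,0,0,0,0,0,0,0,0,0,0]
}}

```text
time: 23.55
ee_pos: [0.4106, 0.2853, 0.0272]
eef_rot: [0.676, 0.737, 0.0, 0.0]
ft_force: [-0.1, -0.4, -2.4]
width: 0.0376
grip_force: 14.0
```

Call:
{"fn": "step_arm", "kwargs": {
  "delta_pos": [
    [0,0,-0.1],
    [0,0,-0.1],
    [0,0,-0.1],
    [0,0,-0.1],
    [0,0,-0.1],
    [0,0,-0.04],
    [0,0,-0.04],
    [0,0,0],
    [0,0,0]
  ],
  "turn": [0,0,0,0,0,0,0,0,0]
}}

```text
time: 24.45
ee_pos: [0.4103, 0.285, 0.0121]
eef_rot: [0.676, 0.737, 0.0, 0.0]
ft_force: [0.3, 0.1, -2.8]
width: 0.0374
grip_force: 14.0
```

Call:
{"fn": "step_arm", "kwargs": {
  "delta_pos": [
    [0,0,-0.02],
    [0,0,-0.02],
    [0,0,-0.02],
    [0,0,0],
    [0,0,0]
  ],
  "turn": [0,0,0,0,0]
}}

```text
time: 24.95
ee_pos: [0.4103, 0.285, 0.0106]
eef_rot: [0.676, 0.737, 0.0, 0.0]
ft_force: [0.4, -0.7, -3.4]
width: 0.0373
grip_force: 14.0
```

Call:
{"fn": "step_arm", "kwargs": {
  "delta_pos": [
    [0,0,-0.02],
    [0,0,-0.02],
    [0,0,0],
    [0,0,0]
  ],
  "turn": [0,0,0,0]
}}

```text
time: 25.35
ee_pos: [0.4103, 0.285, 0.0096]
eef_rot: [0.676, 0.737, 0.0, -0.0]
ft_force: [0.8, 0.1, -2.6]
width: 0.0378
grip_force: 14.0
```

Call:
{"fn": "step_arm", "kwargs": {
  "delta_pos": [
    [0,0,-0.02],
    [0,0,0],
    [0,0,0]
  ],
  "turn": [0,0,0]
}}

```text
time: 25.65
ee_pos: [0.4103, 0.285, 0.0091]
eef_rot: [0.676, 0.737, 0.0, 0.0]
ft_force: [0.4, 0.2, -3.2]
width: 0.0376
grip_force: 14.0
```

Call:
{"fn": "step_arm", "kwargs": {
  "delta_pos": [
    [0,0,-0.02],
    [0,0,0],
    [0,0,0]
  ],
  "turn": [0,0,0]
}}

```text
time: 25.95
ee_pos: [0.4103, 0.285, 0.0088]
eef_rot: [0.676, 0.737, 0.0, 0.0]
ft_force: [-3.8, -1.6, 4.3]
width: 0.0376
grip_force: 14.0
```

Call:
{"fn": "step_arm", "kwargs": {
  "delta_pos": [
    [0,0,-0.02],
    [0,0,0],
    [0,0,0]
  ],
  "turn": [0,0,0]
}}

```text
time: 26.25
ee_pos: [0.4101, 0.2851, 0.0086]
eef_rot: [0.676, 0.737, -0.0, 0.0]
ft_force: [-5.5, -3.0, 11.7]
width: 0.0377
grip_force: 14.0
```

Call:
{"fn": "step_arm", "kwargs": {
  "delta_pos": [
    [0,0,0],
    [0,0,0],
    [0,0,0],
    [0,0,0],
    [0,0,0.5],
    [0,0,1],
    [0,0,1],
    [0,0,1],
    [0,0,1],
    [0,0,1],
    [0,-0.2,1],
    [0,-1,1]
  ],
  "turn": [0,0,0,0,0,0,0,0,0,0,0,0],
  "grip": 0
}}

```text
time: 27.45
ee_pos: [0.4095, 0.257, 0.1976]
eef_rot: [0.674, 0.738, 0.001, -0.0]
ft_force: [-0.4, -0.5, 0.9]
width: 0.0871
grip_force: 0.0
```

Call:
{"fn": "step_arm", "kwargs": {
  "delta_pos": [
    [0.5,-1,0],
    [0.5,-1,0],
    [0.5,-1,0],
    [0.5,-1,0],
    [0.5,-0.8,0],
    [0.5,-0.8,0],
    [0.5,-0.6,0],
    [0.5,-0.6,0],
    [0.5,-0.6,0],
    [0.5,-0.4,0],
    [0.5,-0.2,0],
    [0.2,0,0]
  ],
  "turn": [1,1,1,1,1,1,1,1,1,1,1,0.98]
}}

```text
time: 28.65
ee_pos: [0.5536, 0.054, 0.1964]
eef_rot: [0.022, 1.0, 0.0, 0.0]
ft_force: [0.2, 0.1, -0.1]
width: 0.0871
grip_force: 0.0
```

Call:
{"fn": "step_arm", "kwargs": {
  "delta_pos": [
    [0,0,0],
    [0,0,0]
  ],
  "turn": [0,0]
}}

```text
time: 28.85
ee_pos: [0.5525, 0.0553, 0.1961]
eef_rot: [0.025, 1.0, 0.0, 0.0]
ft_force: [-0.3, -0.9, -0.9]
width: 0.087
grip_force: 0.0
```

```bash
python3 - <<'E'
from h import *
from scipy.spatial.transform import Rotation as Ro
s=read_state();print(s['ee_pos'],Ro.from_quat(s['eef_rot']).as_matrix().round(4)[:,1])
c=shot('wrist','w4');P=world(c)
for x,y,t in((.435,-.002,.016),(.5527,.0554,-.049)):
    Q=near(P,x,y,.08,.045,.008,.05); print('fresh',len(Q),fit(Q,cart,[x,y,t]))
c=shot('scene','s4');P=world(c)
Q=near(P,.410,.285,.05,.085,.032,.06)-[0,0,.004];print('done in tray',len(Q),fit(Q,cart,[.410,.285,-1.48]))
E
```

```text
[0.5525189  0.05532594 0.19607996] [4.990e-02 9.988e-01 5.000e-04]
fresh 5621 (array([ 0.43830944, -0.00190475,  0.02130961]), np.float64(0.6283362764746802))
fresh 5324 (array([ 0.55105131,  0.05543327, -0.03462905]), np.float64(0.6343059647821985))
done in tray 478 (array([ 0.4097071 ,  0.28407104, -1.48481389]), np.float64(1.4363919112169061))
```

View pics/w4.png

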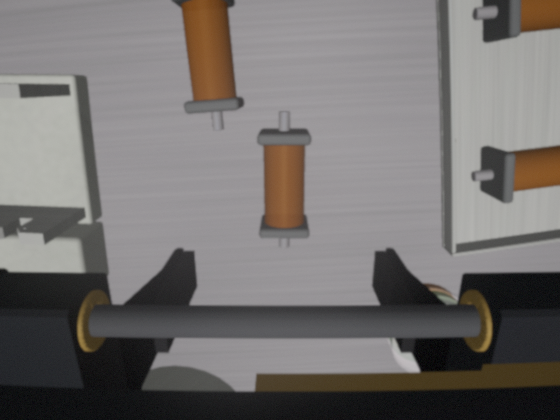

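Call:
{"fn": "step_arm", "kwargs": {
  "delta_pos": [
    [0,0,-1],
    [0,0,-1],
    [0,0,-1],
    [0,0,-1],
    [0,0,-1],
    [0,0,-1],
    [0,0,-0.8],
    [0,0,-0.4],
    [0,0,-0.2],
    [0,0,-0.16],
    [0,0,0],
    [0,0,0]
  ],
  "turn": [0,0,0,0,0,0,0,0,0,0,0,0]
}}

```text
time: 30.15
ee_pos: [0.5533, 0.0551, 0.0073]
eef_rot: [0.024, 1.0, 0.0, 0.001]
ft_force: [0.8, 0.1, 0.5]
width: 0.0868
grip_force: 0.0
```

Call:
{"fn": "step_arm", "kwargs": {
  "delta_pos": [
    [0,0,0],
    [0,0,0],
    [0,0,0],
    [0,0,0],
    [0,0,0],
    [0,0,0],
    [0,0,0],
    [0,0,0]
  ],
  "turn": [0,0,0,0,0,0,0,0],
  "grip": 1,
  "newtons": 14
}}

```text
time: 30.95
ee_pos: [0.5527, 0.055, 0.0066]
eef_rot: [0.023, 1.0, 0.0, -0.0]
ft_force: [0.3, 0.2, -0.4]
width: 0.0376
grip_force: 14.0
```

Call:
{"fn": "step_arm", "kwargs": {
  "delta_pos": [
    [0,0,0.3],
    [0,0,0.6],
    [0,0,1],
    [0,0,1],
    [0,0,1],
    [0,0,1],
    [0,0,0.8],
    [0,-0.5,0],
    [0,-1,0],
    [-0.2,-1,0],
    [-0.2,-1,0],
    [-0.2,-1,0]
  ],
  "turn": [0,0,0,0,0,0,0,0,-0.31,0,0,0]
}}

```text
time: 32.15
ee_pos: [0.5361, -0.0612, 0.1475]
eef_rot: [0.044, 0.999, -0.0, -0.001]
ft_force: [-0.6, -0.3, -2.6]
width: 0.0376
grip_force: 14.0
```

Call:
{"fn": "step_arm", "kwargs": {
  "delta_pos": [
    [-0.2,-1,0],
    [-0.2,-1,0],
    [-0.2,-1,0],
    [-0.2,-0.8,0],
    [-0.2,-0.6,0],
    [0,0,0],
    [0,0,0]
  ],
  "turn": [0,0,0,0,0,0,0]
}}

```text
time: 32.85
ee_pos: [0.5116, -0.1686, 0.148]
eef_rot: [0.044, 0.999, 0.0, -0.001]
ft_force: [0.7, -0.3, -2.9]
width: 0.0373
grip_force: 14.0
```

```bash
cat >> h.py <<'E'
from scipy.spatial.transform import Rotation as Ro
def held(off,tag,R=(.5056,-.2473,-.0865)):
    s=read_state();T=s['ee_pos'];yw=np.arctan2(-Ro.from_quat(s['eef_rot']).as_matrix()[0,1],Ro.from_quat(s['eef_rot']).as_matrix()[1,1]); print('tcp',T.round(4),'yaw',yw.round(4))
    ct=union(cart,lambda p:np.maximum(np.hypot(p[:,1],p[:,2]-.023)-.005,np.abs(p[:,0])-.065))
    for n in('scene','side'):
        c=shot(n,n+tag);P=world(c);hsv=cv2.cvtColor(c['image'],cv2.COLOR_RGB2HSV);dark=c['image'].sum(-1)<110
        amber=((hsv[...,0]<14)&(hsv[...,1]>130))
        z0=T[2]+off-.023
        c_,s_=np.cos(R[2]),np.sin(R[2]); d=P-T; L=np.stack([c_*d[...,0]+s_*d[...,1],-s_*d[...,0]+c_*d[...,1]],-1)
        m=(abs(L[...,0])<.075)&(abs(L[...,1])<.03)&(P[...,2]>z0-.005)&(P[...,2]<z0+.05)&((abs(L[...,0])>.02))
        Q=P[m]-[0,0,z0]
        # restrict to known y,yaw : report x,y,yaw
        a,e=fit(Q,ct,[T[0],T[1],R[2]])
        Q=near(P,.54,-.25,.14,.15,.006,.095,~amber&(c['image'].sum(-1)>160)); r,e2=fit(Q,rot,R)
        d=a[:2]-r[:2]; print(n,m.sum(),a.round(4),e.round(2),'rot',r.round(4),'cart in rot xy',(c_*d[0]+s_*d[1]).round(4),(-s_*d[0]+c_*d[1]).round(4))
E
python3 - <<'E'
from h import *
held(.0164,'5')
a=np.hstack([cv2.resize(load('scene5')['image'][100:240,80:230,::-1],None,fx=2.6,fy=2.6,interpolation=3),cv2.resize(load('side5')['image'][180:320,210:360,::-1],None,fx=2.6,fy=2.6,interpolation=3)])
cv2.imwrite('pics/h5.png',a)
E
```

```text
tcp [ 0.5116 -0.1686  0.148 ] yaw -0.0871
scene 577 [ 0.5103 -0.1698 -0.0796] 1.09 rot [ 0.5052 -0.2485 -0.0828] cart in rot xy -0.0018 0.0788
side 391 [ 0.514  -0.167  -0.0872] 0.84 rot [ 0.506  -0.2464 -0.0853] cart in rot xy 0.0012 0.0799
```

View pics/h5.png

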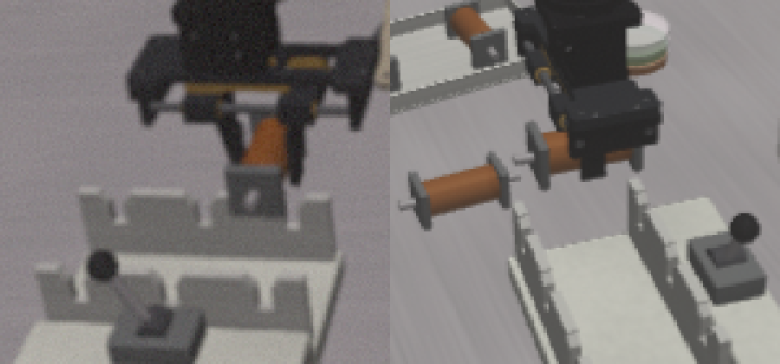

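Call:
{"fn": "step_arm", "kwargs": {
  "delta_pos": [
    [0.01,0.02,-0.5],
    [0,0,-0.6],
    [0,0,-0.5],
    [0,0,-0.2],
    [0,0,-0.08],
    [0,0,0],
    [0,0,0]
  ],
  "turn": [0,0,0,0,0,0,0]
}}

```text
time: 33.65
ee_pos: [0.5134, -0.167, 0.1026]
eef_rot: [0.042, 0.999, -0.0, 0.0]
ft_force: [-0.2, -0.2, -2.7]
width: 0.0376
grip_force: 14.0
```

Call:
{"fn": "step_arm", "kwargs": {
  "delta_pos": [
    [0,0,-0.03],
    [0,0,-0.03],
    [0,0,0],
    [0,0,0]
  ],
  "turn": [0,0,0,0]
}}

```text
time: 34.05
ee_pos: [0.513, -0.167, 0.1006]
eef_rot: [0.042, 0.999, 0.0, 0.0]
ft_force: [-0.1, 0.6, -2.8]
width: 0.0374
grip_force: 14.0
```

```bash
python3 - <<'E'
from h import *
held(.0164,'6')
E
```

```text
tcp [ 0.513  -0.167   0.1006] yaw -0.084
scene 601 [ 0.5111 -0.1674 -0.0797] 1.43 rot [ 0.5053 -0.2484 -0.0835] cart in rot xy -0.0011 0.0812
side 412 [ 0.5141 -0.1662 -0.0808] 1.3 rot [ 0.506  -0.2463 -0.0852] cart in rot xy 0.0012 0.0805
```

Call:
{"fn": "step_arm", "kwargs": {
  "delta_pos": [
    [0,-0.02,-0.03],
    [0,0,-0.03],
    [0,0,0],
    [0,0,0]
  ],
  "turn": [0,0,0,0]
}}

```text
time: 34.55
ee_pos: [0.513, -0.1675, 0.099]
eef_rot: [0.042, 0.999, 0.0, -0.0]
ft_force: [-0.7, 0.3, -2.1]
width: 0.0374
grip_force: 14.0
```

Call:
{"fn": "step_arm", "kwargs": {
  "delta_pos": [
    [0,0,-0.03],
    [0,0,-0.03],
    [0,0,0],
    [0,0,0]
  ],
  "turn": [0,0,0,0]
}}

```text
time: 34.95
ee_pos: [0.513, -0.1674, 0.0975]
eef_rot: [0.042, 0.999, 0.0, -0.0]
ft_force: [-1.0, -0.9, -2.3]
width: 0.0376
grip_force: 14.0
```

Call:
{"fn": "step_arm", "kwargs": {
  "delta_pos": [
    [0,0,-0.04],
    [0,0,-0.04],
    [0,0,0],
    [0,0,0]
  ],
  "turn": [0,0,0,0]
}}

```text
time: 35.35
ee_pos: [0.513, -0.1674, 0.0955]
eef_rot: [0.042, 0.999, 0.0, -0.0]
ft_force: [0.0, 0.2, -2.8]
width: 0.0377
grip_force: 14.0
```

Call:
{"fn": "step_arm", "kwargs": {
  "delta_pos": [
    [0,0,-0.04],
    [0,0,-0.04],
    [0,0,0],
    [0,0,0]
  ],
  "turn": [0,0,0,0]
}}

```text
time: 35.75
ee_pos: [0.513, -0.1674, 0.0935]
eef_rot: [0.042, 0.999, 0.0, -0.0]
ft_force: [-0.1, -0.0, -4.0]
width: 0.0374
grip_force: 14.0
```

Call:
{"fn": "step_arm", "kwargs": {
  "delta_pos": [
    [0,0,-0.1],
    [0,0,-0.1],
    [0,0,-0.1],
    [0,0,-0.1],
    [0,0,-0.1],
    [0,0,0],
    [0,0,0]
  ],
  "turn": [0,0,0,0,0,0,0]
}}

```text
time: 36.45
ee_pos: [0.513, -0.1675, 0.081]
eef_rot: [0.042, 0.999, 0.0, -0.0]
ft_force: [-0.2, 0.5, -2.6]
width: 0.0378
grip_force: 14.0
```

Call:
{"fn": "step_arm", "kwargs": {
  "delta_pos": [
    [0,0,-0.1],
    [0,0,-0.1],
    [0,0,-0.06],
    [0,0,0],
    [0,0,0]
  ],
  "turn": [0,0,0,0,0]
}}

```text
time: 36.95
ee_pos: [0.513, -0.1675, 0.0746]
eef_rot: [0.042, 0.999, 0.0, -0.0]
ft_force: [1.0, -0.6, -2.7]
width: 0.0375
grip_force: 14.0
```

Call:
{"fn": "step_arm", "kwargs": {
  "delta_pos": [
    [0,0,-0.04],
    [0,0,-0.04],
    [0,0,0],
    [0,0,0]
  ],
  "turn": [0,0,0,0]
}}

```text
time: 37.35
ee_pos: [0.513, -0.1674, 0.0725]
eef_rot: [0.042, 0.999, 0.0, -0.0]
ft_force: [1.1, 1.2, -3.0]
width: 0.0373
grip_force: 14.0
```

Call:
{"fn": "step_arm", "kwargs": {
  "delta_pos": [
    [0,0,-0.04],
    [0,0,-0.04],
    [0,0,0],
    [0,0,0]
  ],
  "turn": [0,0,0,0]
}}

```text
time: 37.75
ee_pos: [0.513, -0.1675, 0.0706]
eef_rot: [0.042, 0.999, 0.0, -0.0]
ft_force: [0.9, 0.2, -2.7]
width: 0.0377
grip_force: 14.0
```

Call:
{"fn": "step_arm", "kwargs": {
  "delta_pos": [
    [0,0,-0.04],
    [0,0,-0.04],
    [0,0,0],
    [0,0,0]
  ],
  "turn": [0,0,0,0]
}}

```text
time: 38.15
ee_pos: [0.513, -0.1675, 0.0685]
eef_rot: [0.042, 0.999, 0.0, -0.0]
ft_force: [0.2, -0.3, -2.9]
width: 0.0372
grip_force: 14.0
```

Inside the straight part with no force. Now down towards the bottom, where I expect contact at TCP z of about 0.0486.

Call:
{"fn": "step_arm", "kwargs": {
  "delta_pos": [
    [0,0,-0.1],
    [0,0,-0.06],
    [0,0,0],
    [0,0,0]
  ],
  "turn": [0,0,0,0]
}}

```text
time: 38.55
ee_pos: [0.513, -0.1675, 0.0645]
eef_rot: [0.042, 0.999, 0.0, -0.0]
ft_force: [0.1, -0.4, -3.0]
width: 0.0379
grip_force: 14.0
```

Call:
{"fn": "step_arm", "kwargs": {
  "delta_pos": [
    [0,0,-0.1],
    [0,0,-0.1],
    [0,0,-0.1],
    [0,0,-0.1],
    [0,0,-0.08],
    [0,0,0],
    [0,0,0]
  ],
  "turn": [0,0,0,0,0,0,0]
}}

```text
time: 39.25
ee_pos: [0.513, -0.1675, 0.0526]
eef_rot: [0.042, 0.999, 0.0, -0.0]
ft_force: [0.1, -0.3, -2.6]
width: 0.0375
grip_force: 14.0
```

Call:
{"fn": "step_arm", "kwargs": {
  "delta_pos": [
    [0,0,-0.03],
    [0,0,-0.03],
    [0,0,-0.02],
    [0,0,0],
    [0,0,0]
  ],
  "turn": [0,0,0,0,0]
}}

```text
time: 39.75
ee_pos: [0.513, -0.1675, 0.0506]
eef_rot: [0.042, 0.999, 0.0, 0.0]
ft_force: [0.2, -0.2, -2.9]
width: 0.0377
grip_force: 14.0
```

Call:
{"fn": "step_arm", "kwargs": {
  "delta_pos": [
    [0,0,-0.02],
    [0,0,-0.02],
    [0,0,0],
    [0,0,0]
  ],
  "turn": [0,0,0,0]
}}

```text
time: 40.15
ee_pos: [0.513, -0.1675, 0.0496]
eef_rot: [0.042, 0.999, 0.0, -0.0]
ft_force: [0.3, -0.5, -2.7]
width: 0.0377
grip_force: 14.0
```

Call:
{"fn": "step_arm", "kwargs": {
  "delta_pos": [
    [0,0,-0.02],
    [0,0,-0.01],
    [0,0,0],
    [0,0,0]
  ],
  "turn": [0,0,0,0]
}}

```text
time: 40.55
ee_pos: [0.513, -0.1675, 0.0488]
eef_rot: [0.042, 0.999, 0.0, -0.0]
ft_force: [-0.5, 0.2, -3.3]
width: 0.0375
grip_force: 14.0
```

Call:
{"fn": "step_arm", "kwargs": {
  "delta_pos": [
    [0,0,-0.02],
    [0,0,0],
    [0,0,0]
  ],
  "turn": [0,0,0]
}}

```text
time: 40.85
ee_pos: [0.5131, -0.1675, 0.0485]
eef_rot: [0.042, 0.999, 0.0, 0.0]
ft_force: [-0.6, 0.5, 0.3]
width: 0.0374
grip_force: 14.0
```

Call:
{"fn": "step_arm", "kwargs": {
  "delta_pos": [
    [0,0,-0.02],
    [0,0,0],
    [0,0,0]
  ],
  "turn": [0,0,0]
}}

```text
time: 41.15
ee_pos: [0.5131, -0.1675, 0.0483]
eef_rot: [0.042, 0.999, -0.0, 0.0]
ft_force: [-2.9, 0.5, 5.9]
width: 0.0375
grip_force: 14.0
```

Call:
{"fn": "step_arm", "kwargs": {
  "delta_pos": [
    [0,0,0],
    [0,0,0],
    [0,0,0],
    [0,0,0],
    [0,0,0.5],
    [0,0,1],
    [0,0,1],
    [0,0,1],
    [0,0,1],
    [0,0,1],
    [0,0,0.5],
    [0,0.5,0]
  ],
  "turn": [0,0,0,0,0,0,0,0,0,0,0,0],
  "grip": 0
}}

```text
time: 42.35
ee_pos: [0.5137, -0.1564, 0.1998]
eef_rot: [0.043, 0.999, -0.001, 0.002]
ft_force: [0.5, 0.1, -0.2]
width: 0.0872
grip_force: 0.0
```

Call:
{"fn": "step_arm", "kwargs": {
  "delta_pos": [
    [-0.4,0.8,0],
    [-0.4,0.8,0],
    [-0.4,0.8,0],
    [-0.4,0.8,0],
    [-0.4,0.8,0],
    [-0.4,0.8,0],
    [-0.4,0.8,0],
    [-0.26,0.52,0],
    [0,0,0],
    [0,0,0],
    [0,0,0]
  ],
  "turn": [0.86,0,0,0,0,0,0,0,0,0,0]
}}

```text
time: 43.45
ee_pos: [0.4367, -0.0028, 0.1976]
eef_rot: [-0.009, 1.0, 0.0, -0.0]
ft_force: [0.1, -1.0, -0.4]
width: 0.0872
grip_force: 0.0
```

```bash
python3 - <<'E'
from h import *
s=read_state();print(s['ee_pos'])
for n in('wrist','scene','side'):
    c=shot(n,n+'7');P=world(c)
    Q=near(P,.437,-.002,.08,.045,.008,.05); print(n,'fresh',len(Q),fit(Q,cart,[.437,-.002,.016]))
    if n!='wrist':
        Q=near(P,.5126,-.1676,.06,.03,.067,.1)-[0,0,.042]; print('seated',len(Q),fit(Q,cart,[.5126,-.1676,-.0865]),'top z',np.percentile(Q[:,2],[90,97])+.042)
a=np.hstack([cv2.resize(load('scene7')['image'][140:260,80:230,::-1],None,fx=2.6,fy=2.6,interpolation=3),cv2.resize(load('side7')['image'][220:340,220:370,::-1],None,fx=2.6,fy=2.6,interpolation=3)])
cv2.imwrite('pics/h7.png',a)
E
```

```text
[ 0.43671421 -0.0027956   0.19755853]
wrist fresh 5030 (array([ 0.43574223, -0.00168553,  0.01651395]), np.float64(0.5443013307519541))
scene fresh 699 (array([ 0.4344129 , -0.00130373,  0.01955039]), np.float64(1.1529275011269853))
seated 742 (array([ 0.51418656, -0.16712899, -0.04168155]), np.float64(1.8305073604161937)) top z [0.0898077 0.0927003]
side fresh 614 (array([ 0.43706342, -0.00153988,  0.02174626]), np.float64(1.3245818121045607))
seated 698 (array([ 0.51336329, -0.16671478, -0.07602809]), np.float64(1.4494355384513815)) top z [0.08984724 0.09253358]
```

View pics/h7.png

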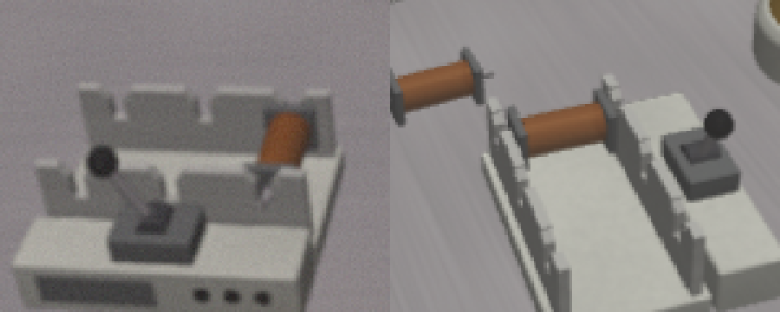

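First fresh cartridge is seated in station 3; stubs are down in both slots and it looks level. Now the second fresh one.

Call:
{"fn": "step_arm", "kwargs": {
  "delta_pos": [
    [-0.04,0.04,-1],
    [0,0,-1],
    [0,0,-1],
    [0,0,-1],
    [0,0,-1],
    [0,0,-1],
    [0,0,-0.8],
    [0,0,-0.4],
    [0,0,-0.24],
    [0,0,-0.18],
    [0,0,0],
    [0,0,0]
  ],
  "turn": [0,0,0,0,0,0,0,0,0,0,0,0]
}}

```text
time: 44.8
ee_pos: [0.4361, -0.001, 0.0079]
eef_rot: [-0.01, 1.0, -0.0, 0.001]
ft_force: [-0.9, -0.0, 0.0]
width: 0.0868
grip_force: 0.0
```

Call:
{"fn": "step_arm", "kwargs": {
  "delta_pos": [
    [0,0,0],
    [0,0,0],
    [0,0,0],
    [0,0,0],
    [0,0,0],
    [0,0,0],
    [0,0,0],
    [0,0,0]
  ],
  "turn": [0,0,0,0,0,0,0,0],
  "grip": 1,
  "newtons": 14
}}

```text
time: 45.6
ee_pos: [0.4355, -0.0011, 0.0073]
eef_rot: [-0.01, 1.0, -0.0, -0.0]
ft_force: [-0.5, -0.8, 0.7]
width: 0.0381
grip_force: 14.0
```

Call:
{"fn": "step_arm", "kwargs": {
  "delta_pos": [
    [0,0,0.3],
    [0,0,0.6],
    [0,0,1],
    [0,0,1],
    [0,0,1],
    [0,0,1],
    [0,0,0.8],
    [0,-0.5,0],
    [0,-1,0],
    [0.2,-1,0],
    [0.2,-1,0],
    [0.2,-1,0]
  ],
  "turn": [0,0,0,0,0,0,0,0,-0.86,0,0,0]
}}

```text
time: 46.8
ee_pos: [0.4495, -0.1153, 0.1485]
eef_rot: [0.042, 0.999, 0.0, -0.001]
ft_force: [-0.0, -0.0, -2.6]
width: 0.0375
grip_force: 14.0
```

Call:
{"fn": "step_arm", "kwargs": {
  "delta_pos": [
    [0.2,-1,0],
    [0.2,-1,0],
    [0.2,-1,0],
    [0.2,-1,0],
    [0.2,-1,0],
    [0.2,-1,0],
    [0.2,-1,0],
    [0.2,-0.9,0],
    [0.2,-0.4,0],
    [0.13,-0.24,0],
    [0,0,0]
  ],
  "turn": [0,0,0,0,0,0,0,0,0,0,0]
}}

```text
time: 47.9
ee_pos: [0.4987, -0.3268, 0.149]
eef_rot: [0.042, 0.999, 0.0, -0.0]
ft_force: [0.4, 0.5, -2.2]
width: 0.0376
grip_force: 14.0
```

Call:
{"fn": "step_arm", "kwargs": {
  "delta_pos": [
    [0,0,-0.5],
    [0,0,-0.6],
    [0,0,-0.5],
    [0,0,-0.2],
    [0,0,0],
    [0,0,0],
    [0,0,0]
  ],
  "turn": [0,0,0,0,0,0,0]
}}

```text
time: 48.6
ee_pos: [0.4992, -0.3272, 0.1055]
eef_rot: [0.042, 0.999, -0.0, 0.0]
ft_force: [1.3, 0.5, -3.6]
width: 0.0378
grip_force: 14.0
```

```bash
python3 - <<'E'
from h import *
held(.0157,'8')
E
```

```text
tcp [ 0.4992 -0.3272  0.1055] yaw -0.0841
scene 510 [ 0.4987 -0.327  -0.093 ] 1.14 rot [ 0.5054 -0.2483 -0.0841] cart in rot xy 0.0002 -0.079
side 410 [ 0.5018 -0.3264 -0.0895] 0.63 rot [ 0.5063 -0.2461 -0.0899] cart in rot xy 0.0025 -0.0804
```

Call:
{"fn": "step_arm", "kwargs": {
  "delta_pos": [
    [-0.05,0,-0.1],
    [0,0,-0.08],
    [0,0,0],
    [0,0,0]
  ],
  "turn": [0,0,0,0]
}}

```text
time: 49.1
ee_pos: [0.4975, -0.327, 0.1003]
eef_rot: [0.042, 0.999, 0.0, -0.0]
ft_force: [0.9, 0.2, -3.2]
width: 0.0379
grip_force: 14.0
```

Call:
{"fn": "step_arm", "kwargs": {
  "delta_pos": [
    [0,0,-0.04],
    [0,0,-0.03],
    [0,0,0],
    [0,0,0]
  ],
  "turn": [0,0,0,0]
}}

```text
time: 49.5
ee_pos: [0.4975, -0.327, 0.0986]
eef_rot: [0.042, 0.999, 0.0, -0.0]
ft_force: [-0.0, 0.2, -3.1]
width: 0.0375
grip_force: 14.0
```

Call:
{"fn": "step_arm", "kwargs": {
  "delta_pos": [
    [0,0,-0.03],
    [0,0,-0.03],
    [0,0,0],
    [0,0,0]
  ],
  "turn": [0,0,0,0]
}}

```text
time: 49.9
ee_pos: [0.4975, -0.327, 0.097]
eef_rot: [0.042, 0.999, 0.0, -0.0]
ft_force: [-0.0, 0.4, -3.6]
width: 0.0379
grip_force: 14.0
```

Call:
{"fn": "step_arm", "kwargs": {
  "delta_pos": [
    [0,0,-0.03],
    [0,0,-0.03],
    [0,0,0],
    [0,0,0]
  ],
  "turn": [0,0,0,0]
}}

```text
time: 50.3
ee_pos: [0.4975, -0.3269, 0.0955]
eef_rot: [0.042, 0.999, 0.0, -0.0]
ft_force: [0.3, 0.7, -2.7]
width: 0.0378
grip_force: 14.0
```

Call:
{"fn": "step_arm", "kwargs": {
  "delta_pos": [
    [0,0,-0.04],
    [0,0,-0.04],
    [0,0,0],
    [0,0,0]
  ],
  "turn": [0,0,0,0]
}}

```text
time: 50.7
ee_pos: [0.4975, -0.327, 0.0935]
eef_rot: [0.042, 0.999, 0.0, -0.0]
ft_force: [-0.7, 0.3, -3.5]
width: 0.0378
grip_force: 14.0
```

Call:
{"fn": "step_arm", "kwargs": {
  "delta_pos": [
    [0,0,-0.04],
    [0,0,-0.04],
    [0,0,0],
    [0,0,0]
  ],
  "turn": [0,0,0,0]
}}

```text
time: 51.1
ee_pos: [0.4975, -0.327, 0.0915]
eef_rot: [0.042, 0.999, 0.0, -0.0]
ft_force: [-0.6, 1.0, -3.7]
width: 0.0377
grip_force: 14.0
```

Caps are between the cheeks. Next the throat, at TCP z of about 0.0713.

Call:
{"fn": "step_arm", "kwargs": {
  "delta_pos": [
    [0,0,-0.1],
    [0,0,-0.1],
    [0,0,-0.1],
    [0,0,-0.1],
    [0,0,0],
    [0,0,0]
  ],
  "turn": [0,0,0,0,0,0]
}}

```text
time: 51.7
ee_pos: [0.4975, -0.3269, 0.0815]
eef_rot: [0.042, 0.999, 0.0, -0.0]
ft_force: [0.3, 0.4, -3.1]
width: 0.0378
grip_force: 14.0
```

Call:
{"fn": "step_arm", "kwargs": {
  "delta_pos": [
    [0,0,-0.1],
    [0,0,-0.1],
    [0,0,-0.08],
    [0,0,0],
    [0,0,0]
  ],
  "turn": [0,0,0,0,0]
}}

```text
time: 52.2
ee_pos: [0.4975, -0.327, 0.0745]
eef_rot: [0.042, 0.999, 0.0, -0.0]
ft_force: [0.8, 0.7, -2.7]
width: 0.0375
grip_force: 14.0
```

Call:
{"fn": "step_arm", "kwargs": {
  "delta_pos": [
    [0,0,-0.04],
    [0,0,-0.04],
    [0,0,0],
    [0,0,0]
  ],
  "turn": [0,0,0,0]
}}

```text
time: 52.6
ee_pos: [0.4975, -0.3269, 0.0726]
eef_rot: [0.042, 0.999, 0.0, -0.0]
ft_force: [-0.6, 0.1, -3.6]
width: 0.038
grip_force: 14.0
```

Call:
{"fn": "step_arm", "kwargs": {
  "delta_pos": [
    [0,0,-0.04],
    [0,0,-0.04],
    [0,0,0],
    [0,0,0]
  ],
  "turn": [0,0,0,0]
}}

```text
time: 53.0
ee_pos: [0.4975, -0.3269, 0.0705]
eef_rot: [0.042, 0.999, 0.0, -0.0]
ft_force: [-0.2, 0.6, -2.7]
width: 0.0375
grip_force: 14.0
```

Call:
{"fn": "step_arm", "kwargs": {
  "delta_pos": [
    [0,0,-0.04],
    [0,0,-0.04],
    [0,0,0],
    [0,0,0]
  ],
  "turn": [0,0,0,0]
}}

```text
time: 53.4
ee_pos: [0.4975, -0.3269, 0.0685]
eef_rot: [0.042, 0.999, 0.0, -0.0]
ft_force: [-0.1, 0.7, -3.2]
width: 0.0378
grip_force: 14.0
```

Call:
{"fn": "step_arm", "kwargs": {
  "delta_pos": [
    [0,0,-0.08],
    [0,0,-0.08],
    [0,0,0]
  ],
  "turn": [0,0,0]
}}

```text
time: 53.7
ee_pos: [0.4973, -0.3269, 0.0642]
eef_rot: [0.042, 0.999, 0.0, -0.0]
ft_force: [-0.5, 0.5, -2.6]
width: 0.0376
grip_force: 14.0
```

Call:
{"fn": "step_arm", "kwargs": {
  "delta_pos": [
    [0,0,-0.1],
    [0,0,-0.1],
    [0,0,-0.1],
    [0,0,-0.1],
    [0,0,-0.06],
    [0,0,0],
    [0,0,0]
  ],
  "turn": [0,0,0,0,0,0,0]
}}

```text
time: 54.4
ee_pos: [0.4976, -0.327, 0.0531]
eef_rot: [0.042, 0.999, 0.0, 0.0]
ft_force: [-0.7, 0.7, -3.6]
width: 0.0376
grip_force: 14.0
```

Call:
{"fn": "step_arm", "kwargs": {
  "delta_pos": [
    [0,0,-0.03],
    [0,0,-0.03],
    [0,0,0],
    [0,0,0]
  ],
  "turn": [0,0,0,0]
}}

```text
time: 54.8
ee_pos: [0.4975, -0.327, 0.0516]
eef_rot: [0.042, 0.999, 0.0, 0.0]
ft_force: [0.6, 0.7, -3.2]
width: 0.0374
grip_force: 14.0
```

Call:
{"fn": "step_arm", "kwargs": {
  "delta_pos": [
    [0,0,-0.02],
    [0,0,-0.02],
    [0,0,-0.02],
    [0,0,0],
    [0,0,0]
  ],
  "turn": [0,0,0,0,0]
}}

```text
time: 55.3
ee_pos: [0.4975, -0.327, 0.0501]
eef_rot: [0.042, 0.999, 0.0, -0.0]
ft_force: [-0.4, 0.4, -2.9]
width: 0.0377
grip_force: 14.0
```

Call:
{"fn": "step_arm", "kwargs": {
  "delta_pos": [
    [0,0,-0.02],
    [0,0,-0.01],
    [0,0,0],
    [0,0,0]
  ],
  "turn": [0,0,0,0]
}}

```text
time: 55.7
ee_pos: [0.4975, -0.327, 0.0494]
eef_rot: [0.042, 0.999, 0.0, 0.0]
ft_force: [0.3, 0.2, -3.0]
width: 0.0378
grip_force: 14.0
```

Call:
{"fn": "step_arm", "kwargs": {
  "delta_pos": [
    [0,0,-0.02],
    [0,0,0],
    [0,0,0]
  ],
  "turn": [0,0,0]
}}

```text
time: 56.0
ee_pos: [0.4976, -0.327, 0.0492]
eef_rot: [0.042, 0.999, -0.0, 0.0]
ft_force: [-3.1, 1.9, 4.4]
width: 0.0372
grip_force: 14.0
```

Call:
{"fn": "step_arm", "kwargs": {
  "delta_pos": [
    [0,0,-0.02],
    [0,0,0],
    [0,0,0]
  ],
  "turn": [0,0,0]
}}

```text
time: 56.3
ee_pos: [0.4977, -0.327, 0.0491]
eef_rot: [0.042, 0.999, -0.0, 0.0]
ft_force: [-5.1, 2.1, 9.4]
width: 0.0374
grip_force: 14.0
```

Call:
{"fn": "step_arm", "kwargs": {
  "delta_pos": [
    [0,0,0],
    [0,0,0],
    [0,0,0],
    [0,0,0],
    [0,0,0.5],
    [0,0,1],
    [0,0,1],
    [0,0,1],
    [0,0,1],
    [0,0,1],
    [0,0,0.5],
    [0,0,0]
  ],
  "turn": [0,0,0,0,0,0,0,0,0,0,0,0],
  "grip": 0
}}

```text
time: 57.5
ee_pos: [0.4984, -0.3275, 0.2006]
eef_rot: [0.042, 0.999, -0.001, 0.002]
ft_force: [0.0, -1.2, -0.2]
width: 0.0866
grip_force: 0.0
```

```bash
python3 - <<'E'
from h import *
s=read_state();print(s['ee_pos'])
for n in('scene','side'):
    c=shot(n,n+'9');P=world(c)
    for x,y in((.5126,-.1676),(.4988,-.327)):
        Q=near(P,x,y,.06,.03,.067,.1)-[0,0,.042]; print('seated',len(Q),fit(Q,cart,[x,y,-.0865]),'top z',np.percentile(Q[:,2],[90,97])+.042)
    Q=near(P,.6,-.27,.05,.09,.12,.155)
    r=least_squares(lambda t:(np.linalg.norm(Q-t,axis=1)-.013)*1e3,Q.mean(0)-[0,0,.005],loss='soft_l1'); print('ball',len(Q),r.x)
a=np.hstack([cv2.resize(load('scene9')['image'][140:260,80:230,::-1],None,fx=2.6,fy=2.6,interpolation=3),cv2.resize(load('side9')['image'][220:340,220:370,::-1],None,fx=2.6,fy=2.6,interpolation=3)])
cv2.imwrite('pics/h9.png',a)
E
```

```text
[ 0.49839457 -0.32747887  0.2005809 ]
seated 744 (array([ 0.51393099, -0.16725652, -0.03974002]), np.float64(1.661652767152265)) top z [0.08966199 0.0919317 ]
seated 612 (array([ 0.49881055, -0.32721973, -0.05399347]), np.float64(2.0963695212698283)) top z [0.08875867 0.09150735]
ball 134 [ 0.60726784 -0.2910217   0.13301179]
seated 542 (array([ 0.50804187, -0.16648826, -0.05221318]), np.float64(1.5652449057154318)) top z [0.08816369 0.09181726]
seated 942 (array([ 0.4995148 , -0.32605913, -0.07064904]), np.float64(1.2467763772517575)) top z [0.08905097 0.0921965 ]
ball 113 [ 0.60854564 -0.29005542  0.1335782 ]
```

View pics/h9.png

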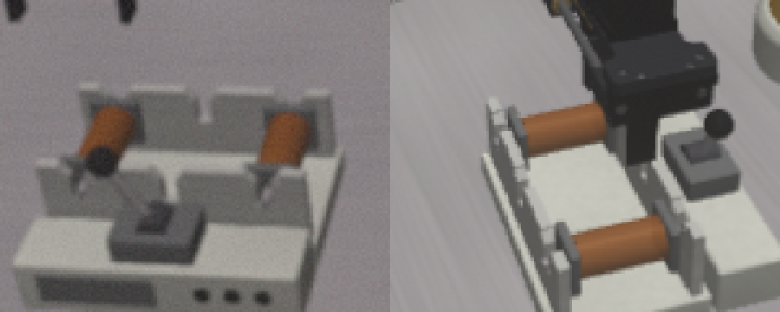

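Both fresh cartridges are seated and let go (side crop 545,130 and 620,245), and the lever is still off. Now switch the drive on from its -y side.

Call:
{"fn": "step_arm", "kwargs": {
  "delta_pos": [
    [0.6,-0.06,0],
    [0.7,-0.06,0],
    [0.7,-0.06,0],
    [0.7,-0.06,0],
    [0.7,-0.06,0],
    [0.7,-0.06,0],
    [0.16,0,0],
    [0,0,-0.7],
    [0,0,-1],
    [0,0,-1],
    [0,0,-0.4],
    [0,0,0]
  ],
  "turn": [0,0,0,0,0,0,0,0,0,0,0,0],
  "grip": 1
}}

```text
time: 58.8
ee_pos: [0.6026, -0.3355, 0.1187]
eef_rot: [0.042, 0.999, 0.001, -0.002]
ft_force: [-0.3, 0.1, -0.1]
width: 0.0028
grip_force: 0.0
```

Call:
{"fn": "step_arm", "kwargs": {
  "delta_pos": [
    [0.04,0.4,0],
    [0.04,0.4,0],
    [0.04,0.4,0],
    [0.04,0.4,0],
    [0.04,0.4,0],
    [0.04,0.4,0],
    [0.04,0.4,0],
    [0.02,0.3,0],
    [0,0,0],
    [0,0,0]
  ],
  "turn": [0,0,0,0,0,0,0,0,0,0]
}}

```text
time: 59.8
ee_pos: [0.6114, -0.2583, 0.1206]
eef_rot: [0.042, 0.999, 0.0, -0.0]
ft_force: [0.4, -0.7, -0.9]
width: 0.0004
grip_force: 0.0
```

Call:
{"fn": "step_arm", "kwargs": {
  "delta_pos": [
    [0,0.1,0],
    [0,0.1,0],
    [0,0.06,0],
    [0,0,0],
    [0,0,0]
  ],
  "turn": [0,0,0,0,0]
}}

```text
time: 60.3
ee_pos: [0.6115, -0.2519, 0.1208]
eef_rot: [0.042, 0.999, 0.0, 0.0]
ft_force: [-0.8, -0.4, 0.4]
width: 0.0006
grip_force: 0.0
```

Call:
{"fn": "step_arm", "kwargs": {
  "delta_pos": [
    [0,0.06,0],
    [0,0.04,0],
    [0,0,0],
    [0,0,0]
  ],
  "turn": [0,0,0,0]
}}

```text
time: 60.7
ee_pos: [0.6115, -0.2494, 0.1208]
eef_rot: [0.042, 0.999, 0.0, -0.0]
ft_force: [-0.2, 0.0, -0.5]
width: 0.0005
grip_force: 0.2
```

Call:
{"fn": "step_arm", "kwargs": {
  "delta_pos": [
    [0,0.06,0],
    [0,0.06,0],
    [0,0,0],
    [0,0,0]
  ],
  "turn": [0,0,0,0]
}}

```text
time: 61.1
ee_pos: [0.6116, -0.2462, 0.1209]
eef_rot: [0.042, 0.999, 0.0, 0.0]
ft_force: [-0.5, -0.5, -0.1]
width: 0.0003
grip_force: 0.0
```

```bash
python3 - <<'E'
from h import *
for n in('scene','side'):
    P=world(camera(n)); Q=near(P,.6135,-.222,.025,.02,.118,.155)
    r=least_squares(lambda t:(np.linalg.norm(Q-t,axis=1)-.013)*1e3,[.6135,-.225,.133],loss='soft_l1'); print('ball',len(Q),r.x)
E
```

```text
ball 206 [ 0.61411662 -0.22609247  0.1341788 ]
ball 39 [ 0.61179536 -0.23307618  0.13841719]
```

Call:
{"fn": "step_arm", "kwargs": {
  "delta_pos": [
    [0,0.06,0],
    [0,0.04,0],
    [0,0,0],
    [0,0,0]
  ],
  "turn": [0,0,0,0]
}}

```text
time: 61.6
ee_pos: [0.6115, -0.2457, 0.121]
eef_rot: [0.043, 0.999, -0.001, 0.0]
ft_force: [0.6, -5.8, -1.7]
width: 0.0006
grip_force: 2.7
```

Call:
{"fn": "step_arm", "kwargs": {
  "delta_pos": [
    [0,0.04,0],
    [0,0.04,0],
    [0,0,0],
    [0,0,0]
  ],
  "turn": [0,0,0,0]
}}

```text
time: 62.0
ee_pos: [0.6114, -0.2455, 0.121]
eef_rot: [0.043, 0.999, -0.002, 0.001]
ft_force: [3.3, -10.4, -2.8]
width: 0.0006
grip_force: 5.0
```

At the stop. Back off, raise, and check everything.

Call:
{"fn": "step_arm", "kwargs": {
  "delta_pos": [
    [0,-0.5,0],
    [0,-0.3,0.3],
    [0,0,1],
    [0,0,1],
    [0,0,1],
    [0,0,1],
    [0,0,1],
    [0,0,1],
    [0,0,0],
    [0,0,0]
  ],
  "turn": [0,0,0,0,0,0,0,0,0,0]
}}

```text
time: 63.0
ee_pos: [0.6117, -0.262, 0.279]
eef_rot: [0.042, 0.999, 0.0, 0.0]
ft_force: [0.7, -0.5, -0.0]
width: 0.0004
grip_force: 0.0
```

```bash
python3 - <<'E'
from h import *
for n in('scene','side'):
    c=shot(n,n+'F');P=world(c); Q=near(P,.6135,-.222,.03,.03,.118,.155)
    r=least_squares(lambda t:(np.linalg.norm(Q-t,axis=1)-.013)*1e3,[.6135,-.225,.133],loss='soft_l1'); print('ball',len(Q),r.x)
    for x,y in((.41,.285),(.549,.298)):
        Q=near(P,x,y,.05,.085,.032,.06)-[0,0,.004]; print('tray',fit(Q,cart,[x,y,-1.486]))
E
```

```text
ball 145 [ 0.61326405 -0.2237893   0.13334576]
tray (array([ 0.40988483,  0.28471504, -1.48750374]), np.float64(1.4414139928997025))
tray (array([ 0.54847439,  0.29680477, -1.47912555]), np.float64(1.262397889297648))
ball 110 [ 0.61418489 -0.22354636  0.13325039]
tray (array([ 0.40954501,  0.28494969, -1.47939252]), np.float64(1.2611853692790256))
tray (array([ 0.54872923,  0.29668397, -1.48848324]), np.float64(1.4299463356196584))
```

View pics/sideF.png

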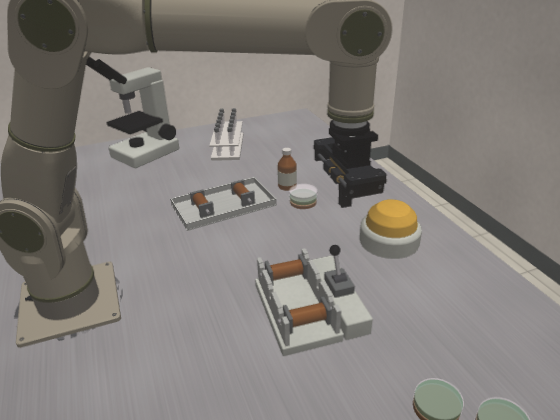

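Both finished cartridges lie in the tray (202,204 and 243,192). Both fresh ones are in the rotator (287,269 and 308,315). The lever is on (335,250), and the arm is clear of everything.

```bash
python3 -c "
from bench import *
print(close_job())"
```

```text
the job is handed in; nothing more can be done
None
```

The changeover is done and handed in: two finished cartridges lie flat in the tray, two fresh ones are seated in stations 1 and 3, and the drive is back on; I have not seen the verdict.

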